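# Load the vial drying rack

## Task

To load the sloping plywood drying rack, first lift the little glass jar out of its mouth and stand it upright wholly on the round cork mat, then slide the metal gate fully shut across the mouth, and then lay every amber vial in the rack, crosswise between its side boards, so that they all lie at rest behind the gate in one layer (they roll away if they get the chance: fetch back any that do). Leave the dish, the bottle and the cup where they are.

Things in the scene. Friction and masses are not known exactly. Their poses are not given: they have to be found in the camera images.
- rack: fixed plywood trough, 86 mm (x) by 249 mm (y); origin at its foot, 110 mm from the mouth. Level apron 8 mm high from y -110 (open mouth) to -45 mm, then a floor rising 10 degrees to 40 mm high at y +134, where an end board stands. Side boards from y -62 to +134, tops 50 mm high, 76 mm apart inside. A vial laid across it (length along x) rolls down to -y until the gate or another vial stops it
- bed: the sloping floor of the rack (76 mm wide, 182 mm long); origin in the middle of its top face, at rack x = 0, y = +44.5 mm, 24 mm high; x as the rack's, y up the slope, z square to it
- gate (a joint): aluminium gate sliding across the mouth in the plane y = -75 mm of the rack: 0 = fully shut (stop), up to 0.095 m open as it slides to the rack's -x; starts open, stays where left, about 1.5 N to move. Board 84 mm along x, 6 mm thick, from 10 to 40 mm high. With it open, vials roll out onto the table
- gate_grip (a point): middle of the gate's black grip, a block 12 mm along the rack's x, 30 mm along its y, 28 mm high, from 40 to 68 mm above the table, over the middle of the gate board; moves with the gate; axes as the rack's
- mat: fixed round cork mat, 104 mm diameter, 3 mm thick; origin under its centre
- jar: closed glass jar with grey cap, 44 mm diameter, 70 mm tall, about 150 g; origin at the centre of its underside, z up its axis; starts upright on the rack's apron, in the way of the gate
- vial0: capped amber glass vial lying on its side, a 24 mm diameter, 66 mm long cylinder (cap flush with the body, 40 g) that rolls freely across its axis; origin at its middle, own x axis along its length towards the black cap, so y and z turn as it rolls. None when this vial is absent
- vial1: capped amber glass vial lying on its side, a 24 mm diameter, 66 mm long cylinder (cap flush with the body, 40 g) that rolls freely across its axis; origin at its middle, own x axis along its length towards the black cap, so y and z turn as it rolls. None when this vial is absent
- vial2: capped amber glass vial lying on its side, a 24 mm diameter, 66 mm long cylinder (cap flush with the body, 40 g) that rolls freely across its axis; origin at its middle, own x axis along its length towards the black cap, so y and z turn as it rolls. None when this vial is absent
- vial3: capped amber glass vial lying on its side, a 24 mm diameter, 66 mm long cylinder (cap flush with the body, 40 g) that rolls freely across its axis; origin at its middle, own x axis along its length towards the black cap, so y and z turn as it rolls. None when this vial is absent
- vial4: capped amber glass vial lying on its side, a 24 mm diameter, 66 mm long cylinder (cap flush with the body, 40 g) that rolls freely across its axis; origin at its middle, own x axis along its length towards the black cap, so y and z turn as it rolls. None when this vial is absent
- vial5: capped amber glass vial lying on its side, a 24 mm diameter, 66 mm long cylinder (cap flush with the body, 40 g) that rolls freely across its axis; origin at its middle, own x axis along its length towards the black cap, so y and z turn as it rolls. None when this vial is absent
- lip: fixed wooden lip 6 mm high and 12 mm wide lying round the work area, origin in its middle: inside it the table is free from x = 352 to 735 mm and y = -480 to 480 mm; it stops slowly rolling vials
- dish: bystander: shallow open blue ceramic dish, 90 mm diameter, 16 mm high, inside the lip; origin under its centre
- bottle: bystander: green glass bottle, 60 mm diameter, 140 mm tall, standing beyond the lip; origin under its centre
- cup: bystander: clear plastic cup, 70 mm across, 85 mm tall, standing beyond the lip; origin under its centre

How it is judged:
By the outcome, as a careful person would: the job done as asked, in the order asked, and still so for the second after the job is handed in, with the robot touching nothing.
Of vial0, vial1, vial2, vial3, vial4, vial5 only 4 to 6 are there at a start; the rules pass over those that are not, and their reading is None.
At some moment in a run one of vial0, vial1, vial2, vial3, vial4, vial5 may be knocked a few centimetres aside while the robot is not near it.
Once in a run the grip may slacken for a moment while it holds something.
It also fails if it takes over 210 s, if anything falls off the work surface, if the arm or the gripper's body presses on something with over 40 N, if the wrist force passes 120 N, or if a joint passes its speed limit or range.

## Robot

A 6-joint arm with a two-finger parallel gripper is mounted at the origin on the work surface. World frame = base frame: x ahead of the robot, y to its left, z up, the work surface at z = 0. Lengths are in m, angles in rad, forces in N, time in s.
With the tool pointing down it reaches from about 0.3 to 0.775 m from the base axis. Payload 14.6 kg.
Tool frame: the origin (TCP) lies between the finger pads; the fingertips stand 19 mm ahead of it and the grasp point (between the pads) is the TCP; z points along the fingers, y is the direction in which the jaws open and shut (so a half turn about z gives the same grasp; the last joint's range is limited). The gripper opens to 94 mm and grips with 3 to 60 N. Pads are 16 mm wide; open, the fingers measure 119 mm over their backs; the gripper's body (75 mm by 177 mm) begins 78 mm behind the grasp point.
Start: joints at [-1.311, 0.3, 1.521, -0, 1.321, -0.067], TCP at [0.177, -0.521, 0.224] pointing down, gripper open.
Joint ranges: [-3.03, 3.03], [-0.79, 2.21], [0.23, 2.52], [-1.04, 4.18], [0, 3.07], [-2.55, 2.55]. Speed limits (rad/s): [2.22, 2.22, 2.57, 3.14, 3.14, 3.14].

## Interface

Orientations are given as [roll, pitch, yaw] about the fixed x, y, z axes, in that order (R = Rz(yaw) Ry(pitch) Rx(roll)).
In Python, from station import telemetry, vision, ctrl gives the robot as it stands. The module is installed in compiled form; this text tells all that it offers.
- The arm moves only by the shell command python3 -m creep 'ROWS' [FORCE]. ROWS is JSON, a list of rows, each a list of 3 entries, a list of its own where there are three numbers: the shift along the tool's x, y, z in units of 50 mm (1.0 is 50 mm), then the turn about the tool's z in units of 8 degrees (1.0 is 8 degrees), then the opening, from 0 (shut) to 1 (fully open). In form: [[[tx, ty, tz], twist, gripper], ...]. A call has 1 to 12 rows; each row is the pose to reach, as a shift and turn from the pose commanded when the call began, along the tool's axes at that moment; what a row does not reach only later rows make up. A row lasts 1/10 s, in which the tool goes at most 50 mm and 8.59 degrees, less where a joint would pass 70% of its speed; a pose out of reach is approached as far as the arm can. A call with a gripper value outside its range is refused whole. The fingers move at their own pace and stop on an object; FORCE is the grip in N (left out, the last holds). Time passes only in rows, so rows that repeat a pose let the fingers close. It gives the time, the measured TCP pose, the force and the opening at its end, in the units of the state.
- telemetry.get_obs(): the state, without advancing time (a new reading comes with each control period).
- vision.camera(name): name is "scene" or "top" or "wrist"; returns a dict with "img" (384x512x3 uint8, red, green, blue), "depth" (384x512 float32, m along the optical axis (not along the pixel's ray), 0 where there is no reading), "vertical_fov" (degrees; the focal length in pixels is half the picture's height over the tangent of half this angle, whatever the lens; pixels are square), "cx", "cy" (the principal point, pixels), "dist" ([k1, k2, p1, p2, k3] as OpenCV has them; the pictures are not rectified), "extrinsics" (4x4, takes a point from camera to world coordinates); the wrist camera has in their place "hand_eye" (4x4, takes a point from camera to tool coordinates, whose origin is the TCP and whose axes are the flange's). Camera axes: x right, y down, z forward; pixel columns grow to the right and rows downward; lengths in m; the calibration is good to about 2 mm. A picture is of the moment at which its call begins: read the wrist's pose just before it.
- ctrl.hand_in(): hands the job in, once; it reports no verdict.
The state is a dict: "time_s": time; "qpos": joint angles; "joint_vel": joint speeds; "tau": joint torques, N m; "ee_pos": TCP position; "eef_rot": TCP orientation; "force": force on the tool from outside, world axes, zero at the start; "moment": the same for the moment, N m; "grip_width": finger opening in m.
Only numpy, scipy, OpenCV 4.12 (cv2) and the standard library are available. Lean on these libraries where they do the work, as an engineer would, in place of code of your own. Each camera call takes 0.05 s, during which the arm holds its last target.

## Working session

There is one attempt and no reset: what is moved stays moved. The work goes in short steps, Python scripts to look and compute and a shell command to move; the robot and the scene stay as the last step left them, time stands still between calls to the robot, and variables do not carry over. Pictures are saved under pics/ and viewed, and the job is handed in when it is done.

```bash
mkdir -p pics; ls; cat > h.py <<'E'
from station import telemetry, vision, ctrl
import numpy as np, cv2
from scipy.spatial.transform import Rotation as R
def cam(n):
    o=telemetry.get_obs(); c=vision.camera(n)
    c['f']=192/np.tan(np.radians(c['vertical_fov'])/2)
    if n=='wrist':
        T=np.eye(4);T[:3,:3]=R.from_euler('xyz',o['eef_rot']).as_matrix();T[:3,3]=o['ee_pos']
        c['E']=T@c['hand_eye']
    else: c['E']=np.array(c['extrinsics'])
    c['K']=np.array([[c['f'],0,c['cx']],[0,c['f'],c['cy']],[0,0,1]])
    return c
def cloud(c):
    h,w=c['depth'].shape
    u,v=np.meshgrid(np.arange(w,dtype=float),np.arange(h,dtype=float))
    p=cv2.undistortPoints(np.stack([u,v],-1).reshape(-1,1,2),c['K'],np.array(c['dist'])).reshape(h,w,2)
    P=np.concatenate([p,np.ones((h,w,1))],-1)*c['depth'][...,None]
    W=P@c['E'][:3,:3].T+c['E'][:3,3]
    W[c['depth']<=0]=np.nan
    return W
def save(c,n): cv2.imwrite('pics/'+n+'.png',c['img'][...,::-1])
def proj(c,P):
    Ei=np.linalg.inv(c['E']); p,_=cv2.projectPoints(np.array(P,float).reshape(-1,3),cv2.Rodrigues(Ei[:3,:3])[0],Ei[:3,3],c['K'],np.array(c['dist'],float)); return p.reshape(-1,2)
E
python3 - <<'E'
from h import *
o=telemetry.get_obs(); print(o)
for n in('top','scene'):
    c=cam(n); save(c,n+'0'); W=cloud(c); np.save(n+'0.npy',W); print(n,c['E'].round(3),c['f'],c['dist'])
E
```

```text
pics
{'time_s': 0.0, 'qpos': array([-1.31059081e+00,  3.00460926e-01,  1.52156860e+00, -2.91333830e-05,
        1.32069292e+00, -6.66259605e-02]), 'joint_vel': array([ 0.00225059, -0.00138773,  0.00122884,  0.00061978, -0.00134388,
       -0.00071541]), 'tau': array([ 1.70137955e-03, -5.31800365e+01, -3.52734625e+01,  7.08798040e-02,
        2.44703132e-02, -1.32747095e-04]), 'ee_pos': array([ 0.17649051, -0.5206657 ,  0.22389718]), 'eef_rot': array([-3.14046349e+00, -4.70614951e-05,  3.26838679e-01]), 'force': array([ 0.01547473, -0.7568112 , -0.49890356]), 'moment': array([ 0.05274554, -0.07414575, -0.05328413]), 'grip_width': 0.09377089672092143}
top [[ 0.007 -0.979  0.204  0.442]
 [-1.    -0.006  0.005 -0.04 ]
 [-0.004 -0.204 -0.979  0.924]
 [ 0.     0.     0.     1.   ]] 400.351491467237 [-0.0896803  0.         0.         0.         0.       ]
scene [[-3.990e-01  7.950e-01 -4.570e-01  1.117e+00]
 [ 9.170e-01  3.450e-01 -2.000e-01  1.920e-01]
 [-1.000e-03 -4.990e-01 -8.670e-01  1.061e+00]
 [ 0.000e+00  0.000e+00  0.000e+00  1.000e+00]] 398.70559934881567 [0.00508865 0.         0.         0.         0.        ]
```

View pics/top0.png

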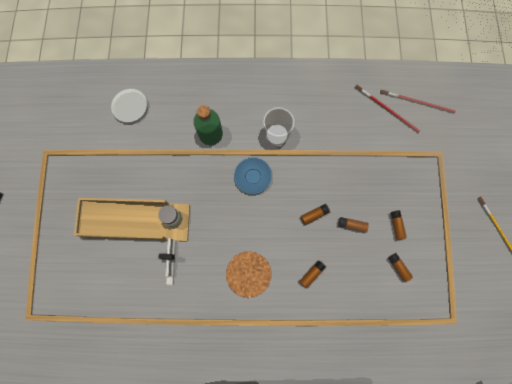

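View pics/scene0.png

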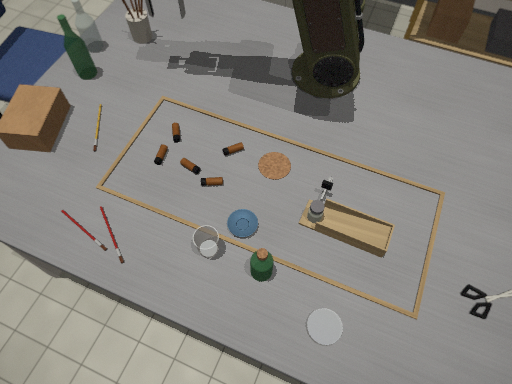

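```bash
cat >> h.py <<'E'
def vials(c,W,roi=None,minA=60):
    hsv=cv2.cvtColor(c['img'],cv2.COLOR_RGB2HSV); 
    low=(c['img'].max(-1)<60)
    amb=(hsv[...,0]<14)&(hsv[...,1]>150)&(hsv[...,2]>35)&(hsv[...,2]<190)
    z=W[...,2]; m=((amb|low)&(z>0.006)).astype(np.uint8)
    n,l,s,ce=cv2.connectedComponentsWithStats(m)
    out=[]
    for i in range(1,n):
        k=l==i
        if s[i,4]<minA or amb[k].sum()<20: continue
        P=W[k]; P=P[~np.isnan(P[:,0])]; 
        (cx,cy),(a,b),th=cv2.minAreaRect((P[:,:2]*1000).astype(np.float32))
        A=W[k&amb][:,:2]; 
        mid=np.array([cx,cy])/1000
        Q=P[:,:2]-P[:,:2].mean(0); d=np.linalg.svd(Q,full_matrices=False)[2][0]
        if (np.nanmean(A,0)-mid)@d>0: d=-d
        out.append((ce[i].round(0),mid.round(4),(round(a),round(b)),round(np.degrees(np.arctan2(d[1],d[0])),1),np.nanmax(P[:,2]).round(3),s[i,4]))
    return out
E
python3 - <<'E'
from h import *
for n in('top','scene'):
    c=cam(n); W=cloud(c)
    print(n)
    for v in vials(c,W): print(v)
    im=c['img'].astype(int);z=W[...,2]
    hsv=cv2.cvtColor(c['img'],cv2.COLOR_RGB2HSV)
    if n=='top':
        # points along features
        for (u,v) in [(78,200),(78,238),(165,200),(165,238),(188,206),(188,240),(170,212),(167,257),(170,283),(172,240),(120,220),(150,220),(249,274),(253,177)]:
            print((u,v),W[v,u].round(4))
    m=(hsv[...,0]<14)&(hsv[...,1]>120)&(np.abs(z-.003)<.004)
    u0=(slice(240,310),slice(215,285)) if n=='top' else (slice(145,185),slice(252,298))
    mm=np.zeros_like(m);mm[u0]=m[u0]
    P=W[mm];print('mat',P.mean(0),cv2.minEnclosingCircle((P[:,:2]*1000).astype(np.float32)))
    # jar top
    b=(slice(190,240),slice(145,190)) if n=='top' else (slice(190,225),slice(300,335))
    P=W[b].reshape(-1,3); P=P[(P[:,2]>.063)&(P[:,2]<.09)]; print('jar',len(P),P.mean(0),P[:,2].max(),cv2.minEnclosingCircle((P[:,:2]*1000).astype(np.float32)))
    P=W[b].reshape(-1,3)
E
```

```text
top
(array([357., 225.]), array([ 0.5645, -0.2666]), (45, 15), np.float64(78.5), np.float64(0.026), np.int32(95))
(78, 200) [0.6114 0.3674 0.05  ]
(78, 238) [ 0.5299  0.3823 -0.0006]
(165, 200) [ 0.6228  0.1791 -0.0012]
(165, 238) [0.5312 0.1706 0.0153]
(188, 206) [0.607  0.1219 0.0087]
(188, 240) [ 0.5287  0.1203 -0.0006]
(170, 212) [0.5812 0.1482 0.0775]
(167, 257) [0.4856 0.1525 0.0666]
(170, 283) [0.4303 0.1559 0.009 ]
(172, 240) [0.5268 0.1542 0.0158]
(120, 220) [0.5704 0.2752 0.0242]
(150, 220) [0.573  0.2089 0.0108]
(249, 274) [ 0.4525 -0.0218  0.0024]
(253, 177) [ 0.6791 -0.0289  0.0029]
mat [ 0.45860382 -0.01674465  0.0023417 ] ((452.9287109375, -19.922744750976562), 50.34326934814453)
jar 292 [0.57629471 0.15409073 0.07702385] 0.08168245098069915 ((577.0984497070312, 155.2595672607422), 20.217130661010742)
scene
(array([176., 135.]), array([ 0.4758, -0.3626]), (52, 22), np.float64(30.4), np.float64(0.028), np.int32(70))
(array([193., 167.]), array([ 0.5697, -0.255 ]), (51, 19), np.float64(78.9), np.float64(0.028), np.int32(79))
(array([108., 227.]), array([ 0.8448, -0.3816]), (142, 5), np.float64(-128.3), np.float64(0.013), np.int32(76))
(array([ 78., 225.]), array([ 0.8732, -0.4681]), (147, 6), np.float64(-105.5), np.float64(0.014), np.int32(75))
mat [ 0.46459836 -0.03678581  0.00340977] ((462.7355651855469, -33.96558380126953), 43.28883361816406)
jar 173 [0.58101795 0.1518089  0.07681789] 0.08368914926084692 ((578.3984375, 151.18853759765625), 20.665603637695312)
```

```bash
cat >> h.py <<'E'
CMD=None
def go(*tg):
    """targets (x,y,z,yawdeg) -> row shifts from current measured pose"""
    o=telemetry.get_obs(); r=R.from_euler('xyz',o['eef_rot']); 
    for t in tg:
        s=r.as_matrix().T@(np.array(t[:3])-o['ee_pos'])/.05
        y0=np.degrees(o['eef_rot'][2]); tw=-(t[3]-y0)/8
        print('row',s.round(3).tolist(),round(tw,3),'n>=%.1f'%max(np.linalg.norm(s),abs(tw)/1.07))
    print('now',o['time_s'],o['ee_pos'].round(4),np.degrees(o['eef_rot']).round(2),'q5',o['qpos'].round(2),'w',o['grip_width'].round(4))
E
python3 - <<'E'
from h import *
print(cam('wrist')['hand_eye'].round(3))
go((.45,-.25,.33,0),(.55,-.25,.33,0),(.5,.2,.33,0))
E
```

```text
[[ 0.    -0.972 -0.233  0.067]
 [ 1.     0.    -0.    -0.001]
 [ 0.001 -0.233  0.972 -0.16 ]
 [ 0.     0.     0.     1.   ]]
row [6.919, -3.374, -2.114] 2.341 n>=8.0
row [8.813, -2.732, -2.114] 2.341 n>=9.5
row [10.755, -11.577, -2.11] 2.341 n>=15.9Traceback (most recent call last):
  File "<stdin>", line 3, in <module>
  File "h.py", line 50, in go
    print('now',o['time_s'],o['ee_pos'].round(4),np.degrees(o['eef_rot']).round(2),'q5',o['qpos'].round(2),'w',o['grip_width'].round(4))
                                                                                                               ^^^^^^^^^^^^^^^^^^^^^
AttributeError: 'float' object has no attribute 'round'
```

```bash
sed -i "s/o\['grip_width'\].round(4)/round(float(o['grip_width']),4)/" h.py
python3 -m creep '[[[6.9,-3.4,-2.1],2.34,1],[[6.9,-3.4,-2.1],2.34,1],[[6.9,-3.4,-2.1],2.34,1],[[6.9,-3.4,-2.1],2.34,1],[[6.9,-3.4,-2.1],2.34,1],[[6.9,-3.4,-2.1],2.34,1],[[6.9,-3.4,-2.1],2.34,1],[[6.9,-3.4,-2.1],2.34,1],[[6.9,-3.4,-2.1],2.34,1],[[6.9,-3.4,-2.1],2.34,1],[[6.9,-3.4,-2.1],2.34,1]]'
python3 - <<'E'
from h import *
c=cam('wrist'); save(c,'w1'); go((.52,.2,.33,0),(.48,-.3,.33,0))
W=cloud(c);np.save('w1.npy',W)
E
```

```text
time_s: 1.35
ee_pos: [0.4481, -0.2497, 0.329]
eef_rot: [-3.141, 0.001, -0.001]
force: [-0.3, 0.7, 0.7]
grip_width: 0.0939
row [1.43, -9.0, -0.018] -0.009 n>=9.1
row [0.642, 1.0, -0.022] -0.009 n>=1.2
now 1.4 [ 0.4479 -0.2499  0.329 ] [-1.7998e+02  5.0000e-02 -7.0000e-02] q5 [-0.58  0.16  1.46 -0.    1.53  0.99] w 0.0937
```

View pics/w1.png

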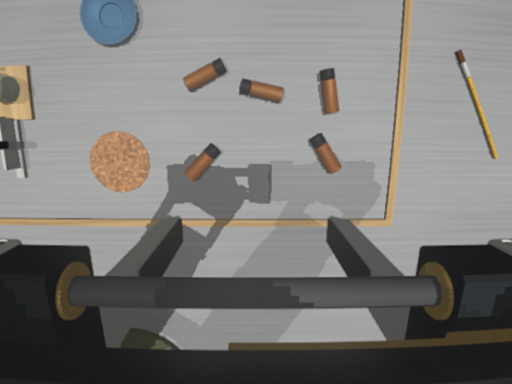

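```bash
python3 - <<'E'
from h import *
im=cv2.imread('pics/w1.png');hsv=cv2.cvtColor(im,cv2.COLOR_BGR2HSV);W=np.load('w1.npy')
for u,v in[(200,76),(222,66),(262,90),(330,95),(328,75),(120,160),(100,170),(250,60),(330,155),(240,180)]: print((u,v),hsv[v,u],W[v,u].round(4))
E
python3 -m creep '[[[1.4,-9,0],0,1],[[1.4,-9,0],0,1],[[1.4,-9,0],0,1],[[1.4,-9,0],0,1],[[1.4,-9,0],0,1],[[1.4,-9,0],0,1],[[1.4,-9,0],0,1],[[1.4,-9,0],0,1],[[1.4,-9,0],0,1],[[1.4,-9,0],0,1],[[1.4,-9,0],0,1]]'
python3 - <<'E'
from h import *
c=cam('wrist'); save(c,'w2'); go((.52,.2,.33,0))
W=cloud(c);np.save('w2.npy',W)
E
```

```text
(200, 76) [ 13 127 157] [ 0.585  -0.167   0.0224]
(222, 66) [30  4 65] [ 0.5991 -0.2006  0.0223]
(262, 90) [ 13 125 169] [ 0.564  -0.2607  0.0244]
(330, 95) [ 13 127 168] [ 0.5574 -0.3649  0.0229]
(328, 75) [ 0  7 69] [ 0.5866 -0.3605  0.0226]
(120, 160) [ 13 112 192] [ 0.4554 -0.0217  0.0009]
(100, 170) [ 13 111 172] [0.4388 0.0143 0.0029]
(250, 60) [ 30   2 163] [ 6.120e-01 -2.423e-01 -3.000e-04]
(330, 155) [ 12 136 143] [ 0.4655 -0.3697  0.0228]
(240, 180) [ 75   3 169] [ 0.4202 -0.2246 -0.0012]
time_s: 2.5
ee_pos: [0.5188, 0.2007, 0.3287]
eef_rot: [3.141, 0.001, 0.001]
force: [0.5, -0.3, 0.2]
grip_width: 0.0939
row [0.024, -0.006, -0.019] -0.005 n>=0.0
now 2.55 [0.5188 0.1997 0.329 ] [ 1.7997e+02  4.0000e-02 -4.0000e-02] q5 [ 0.3   0.26  1.33 -0.    1.55  1.87] w 0.0939
```

View pics/w2.png

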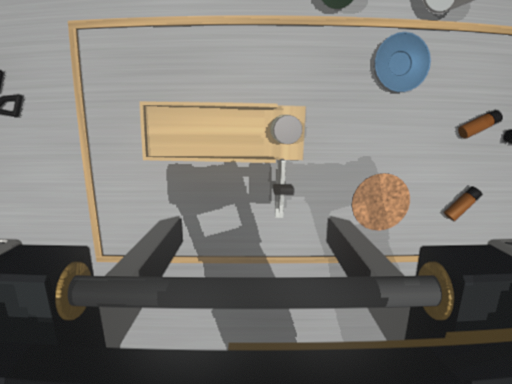

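```bash
python3 - <<'E'
from h import *
W=np.load('w2.npy'); im=cv2.imread('pics/w2.png');hsv=cv2.cvtColor(im,cv2.COLOR_BGR2HSV)
z=W[...,2]
reg=np.zeros(z.shape,bool);reg[95:170,130:312]=1
wood=(hsv[...,0]>13)&(hsv[...,0]<25)&(hsv[...,1]>60)&reg
top=wood&(np.abs(z-.05)<.006)
P=W[top];print(top.sum())
print(cv2.minAreaRect((P[:,:2]*1000).astype(np.float32)), P[:,2].mean())
P=W[wood&(np.abs(z-.008)<.004)];print('apron',P.min(0),P.max(0))
P=W[wood];print('all',cv2.minAreaRect((P[:,:2]*1000).astype(np.float32)))
# wall lines
for lo,hi in((98,112),(150,168)):
    k=top.copy();k[:lo]=0;k[hi:]=0;k[:,:150]=0;k[:,270:]=0
    P=W[k]
    f=np.polyfit(P[:,1],P[:,0],1);print(len(P),'x at y=.2:',np.polyval(f,.2),'slope deg',np.degrees(np.arctan(f[0])),P[:,0].min(),P[:,0].max(),P[:,1].min(),P[:,1].max())
for x,u in [(0,0)]:
    cap=(z>.066)&reg;P=W[cap];print('jar',P.mean(0),cv2.minEnclosingCircle((P[:,:2]*1000).astype(np.float32)))
    # gate grip
    r=np.zeros(z.shape,bool);r[160:222,268:300]=1
    g=r&(z>.058)&(im.max(-1)<70);P=W[g];print('grip',len(P),P.mean(0),P.min(0),P.max(0),cv2.minAreaRect((P[:,:2]*1000).astype(np.float32)))
    g=r&(z>.03)&(z<.05);P=W[g];print('gate',len(P),P.min(0),P.max(0),cv2.minAreaRect((P[:,:2]*1000).astype(np.float32)))
    r=np.zeros(z.shape,bool);r[165:235,345:415]=1
    P=W[r&(hsv[...,1]>80)];print('mat',len(P),cv2.minEnclosingCircle((P[:,:2]*1000).astype(np.float32)))
E
```

```text
1170
((572.1995239257812, 261.1715393066406), (217.4580078125, 86.09362030029297), 88.87652587890625) 0.04905258836717033
apron [0.52753999 0.12130697 0.00403299] [0.61230386 0.21936257 0.01197511]
all ((528.5697021484375, 125.3376235961914), (0.0, 5.0818939208984375), 0.0)
418 x at y=.2: 0.6117569796899698 slope deg 0.9830692274621388 0.6095563214359986 0.6162316175010868 0.17987289909998036 0.35311647318634365
422 x at y=.2: 0.5306991994559388 slope deg 1.3773631271509583 0.5279816834779447 0.53616574957031 0.17897903656174338 0.3591013050518163
jar [0.57722341 0.1552926  0.07719435] ((577.0836791992188, 154.57044982910156), 20.177854537963867)
grip 117 [0.48922073 0.16021232 0.06602005] [0.48270738 0.14527835 0.05827674] [0.49364529 0.17203044 0.06956398] ((488.741455078125, 158.5166015625), (10.817723274230957, 26.949182510375977), 3.3940353393554688)
gate 226 [0.44630093 0.14312477 0.03033379] [0.53128263 0.18053399 0.04998028] ((490.764404296875, 157.9730682373047), (87.7919692993164, 29.83206558227539), 11.084641456604004)
mat 2529 ((452.33868408203125, -19.537866592407227), 51.48392105102539)
```

```bash
python3 - <<'E'
from h import *
go((.577,.155,.15,-1.2),(.577,.155,.055,-1.2))
E
```

```text
row [1.167, 0.892, 3.58] 0.145 n>=3.9
row [1.168, 0.891, 5.48] 0.145 n>=5.7
now 2.55 [0.5188 0.1997 0.329 ] [ 1.7997e+02  4.0000e-02 -4.0000e-02] q5 [ 0.3   0.26  1.33 -0.    1.55  1.87] w 0.0939
```

```bash
python3 -m creep '[[[1.17,0.89,3],0.14,1],[[1.17,0.89,3],0.14,1],[[1.17,0.89,3],0.14,1],[[1.17,0.89,3],0.14,1],[[1.17,0.89,4],0.14,1],[[1.17,0.89,4.8],0.14,1],[[1.17,0.89,5.48],0.14,1],[[1.17,0.89,5.48],0.14,1],[[1.17,0.89,5.48],0.14,1],[[1.17,0.89,5.48],0.14,0.3],[[1.17,0.89,5.48],0.14,0.3],[[1.17,0.89,5.48],0.14,0.3]]' 25
python3 - <<'E'
from h import *
c=cam('wrist'); save(c,'w3'); go((.577,.155,.055,-1.2))
E
```

```text
time_s: 3.75
ee_pos: [0.5777, 0.1565, 0.0569]
eef_rot: [-3.141, -0.002, -0.02]
force: [-0.3, 0.3, -0.1]
grip_width: 0.0734
row [-0.011, 0.029, 0.03] 0.01 n>=0.0
now 3.8 [0.5776 0.1565 0.0565] [-1.7998e+02 -8.0000e-02 -1.1200e+00] q5 [ 0.2   0.59  1.53 -0.    1.03  1.79] w 0.0692
```

View pics/w3.png

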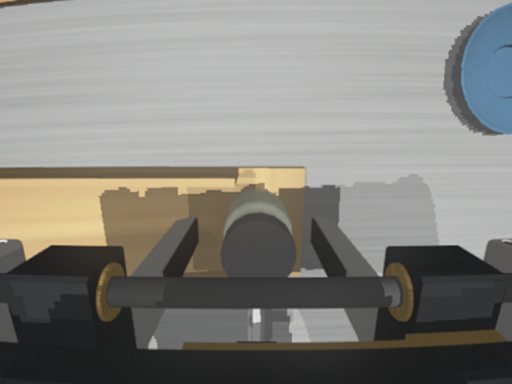

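```bash
python3 -m creep '[[[0,0,0],0,0],[[0,0,0],0,0],[[0,0,0],0,0],[[0,0,0],0,0],[[0,0,0],0,0],[[0,0,0],0,0],[[0,0,-1],0,0],[[0,0,-2],0,0],[[0,0,-2],0,0]]' 25
python3 - <<'E'
from h import *
go((.4525,-.02,.153,0),(.4525,-.02,.052,0))
E
```

```text
time_s: 4.7
ee_pos: [0.5796, 0.157, 0.1623]
eef_rot: [-3.139, -0.01, -0.019]
force: [0.3, -0.8, -1.4]
grip_width: 0.0433
row [-2.476, 3.589, 0.151] -0.138 n>=4.4
row [-2.496, 3.594, 2.171] -0.138 n>=4.9
now 4.7 [0.5796 0.157  0.1623] [-179.86   -0.59   -1.11] q5 [0.2  0.46 1.45 0.   1.22 1.79] w 0.0433
```

```bash
python3 -m creep '[[[-2.48,3.59,0],-0.14,0],[[-2.48,3.59,0],-0.14,0],[[-2.48,3.59,0],-0.14,0],[[-2.48,3.59,0],-0.14,0],[[-2.48,3.59,0],-0.14,0],[[-2.48,3.59,0],-0.14,0],[[-2.48,3.59,0],-0.14,0],[[-2.48,3.59,0],-0.14,0]]' 25
python3 - <<'E'
from h import *
go((.4525,-.02,.052,0)); c=cam('scene');save(c,'s4');W=cloud(c);c=cam('wrist');save(c,'w4')
E
```

```text
time_s: 5.5
ee_pos: [0.4501, -0.02, 0.1552]
eef_rot: [-3.141, 0.0, 0.001]
force: [-0.6, 0.6, -1.1]
grip_width: 0.0431
row [0.049, -0.0, 2.063] 0.006 n>=2.1
now 5.5 [ 0.4501 -0.02    0.1552] [-1.7999e+02  1.0000e-02  5.0000e-02] q5 [-0.13  0.15  1.87  0.    1.12  1.44] w 0.0431
```

View pics/w4.png

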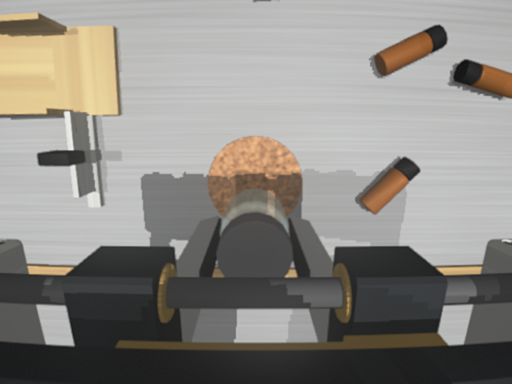

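View pics/s4.png

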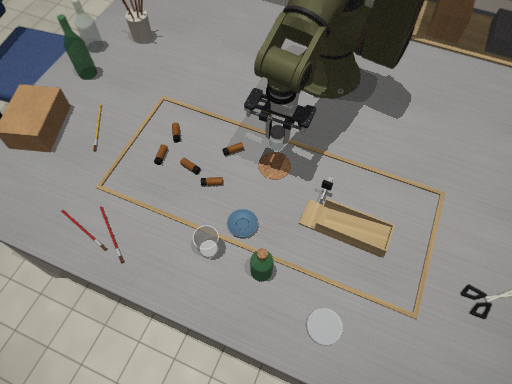

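```bash
python3 -m creep '[[[0.05,0,1],0,0],[[0.05,0,1.7],0,0],[[0.05,0,1.95],0,0],[[0.05,0,2.0],0,0],[[0.05,0,2.03],0,0],[[0.05,0,2.05],0,0],[[0.05,0,2.06],0,0],[[0.05,0,2.07],0,0],[[0.05,0,2.07],0,0]]' 25
python3 - <<'E'
from h import *
go((.4525,-.02,.052,0)); print(telemetry.get_obs()['force'])
E
```

```text
time_s: 6.5
ee_pos: [0.4524, -0.0207, 0.0524]
eef_rot: [3.142, -0.001, 0.0]
force: [-0.3, 0.6, -1.9]
grip_width: 0.0434
row [0.001, -0.014, 0.007] 0.0 n>=0.0
now 6.5 [ 0.4524 -0.0207  0.0524] [ 1.8e+02 -4.0e-02  0.0e+00] q5 [-0.13  0.32  1.95  0.    0.87  1.44] w 0.0434
[-0.26361779  0.57006562 -1.85156124]
```

```bash
python3 -m creep '[[[0,0,0.01],0,0],[[0,0,0.02],0,0],[[0,0,0.03],0,0],[[0,0,0.03],0,0]]' 25;python3 -m creep '[[[0,0,0.01],0,0],[[0,0,0.02],0,0],[[0,0,0.03],0,0],[[0,0,0.03],0,0]]' 25
```

```text
time_s: 6.9
ee_pos: [0.4522, -0.0207, 0.0504]
eef_rot: [3.142, 0.0, 0.0]
force: [-0.2, 0.2, -0.9]
grip_width: 0.0426
time_s: 7.3
ee_pos: [0.4526, -0.0207, 0.0503]
eef_rot: [3.141, -0.001, 0.0]
force: [-9.2, 0.9, 22.2]
grip_width: 0.0432
```

```bash
python3 -m creep '[[[0,0,-0.02],0,0],[[0,0,-0.03],0,0.85],[[0,0,-0.03],0,0.85],[[0,0,-0.03],0,0.85],[[0,0,-0.03],0,0.85],[[0,0,-0.03],0,0.85],[[0,0,-0.5],0,0.85],[[0,0,-1.2],0,0.85],[[0,0,-2.2],0,0.85],[[0,0,-3],0,0.85],[[0,0,-3],0,0.85]]' 25
python3 - <<'E'
from h import *
go((.4525,-.02,.052,0)); c=cam('scene');save(c,'s5');c=cam('wrist');save(c,'w5');W=cloud(c)
E
```

```text
time_s: 8.4
ee_pos: [0.4541, -0.0209, 0.2039]
eef_rot: [3.141, -0.008, 0.0]
force: [0.9, 0.3, -0.9]
grip_width: 0.0798
row [-0.057, -0.02, 3.037] 0.001 n>=3.0
now 8.4 [ 0.4541 -0.0209  0.2039] [ 1.7994e+02 -4.8000e-01  1.0000e-02] q5 [-0.13  0.1   1.81  0.    1.22  1.44] w 0.0798
```

View pics/w5.png

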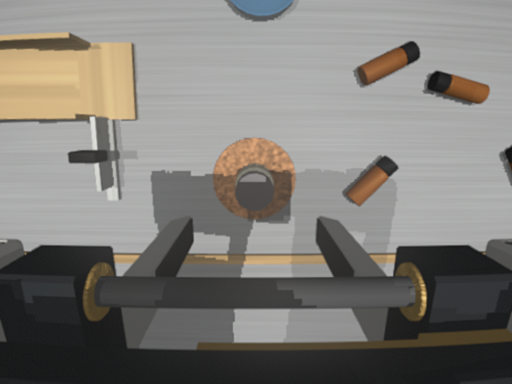

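```bash
python3 -m creep '[[[0,-3.5,0],0.15,0],[[0,-3.5,0],0.15,0],[[0,-3.5,0],0.15,0],[[0,-3.5,0],0.15,0],[[0,-3.5,0],0.15,0],[[0,-3.5,0],0.15,0],[[0,-3.5,0],0.15,0],[[0,-3.5,0],0.15,0],[[0,-3.5,0],0.15,0],[[0,-3.5,0],0.15,0],[[0,-3.5,0],0.15,0]]' 25
python3 - <<'E'
from h import *
go((.453,.154,.0725,-1.2),(.54,.154,.0725,-1.2));c=cam('wrist');save(c,'w6');W=cloud(c)
z=W[...,2]
m=(c['img'].max(-1)<70)&(z>.045)&(z<.08)&(W[...,0]>.47)&(W[...,0]<.51)&(W[...,1]>.12)&(W[...,1]<.2)
P=W[m];print(len(P),P.min(0),P.max(0),P.mean(0))
E
```

```text
time_s: 9.6
ee_pos: [0.4522, 0.1541, 0.199]
eef_rot: [-3.142, -0.0, -0.021]
force: [-1.6, -0.6, 0.8]
grip_width: 0.0006
row [0.015, 0.001, 2.53] -0.003 n>=2.5
row [1.754, -0.036, 2.53] -0.003 n>=3.1
now 9.6 [0.4522 0.1541 0.199 ] [-1.80e+02 -1.00e-02 -1.22e+00] q5 [ 0.25  0.16  1.75 -0.    1.23  1.84] w 0.0006
29 [0.48410555 0.14494298 0.05791838] [0.49372038 0.16990497 0.06720703] [0.49306327 0.15743383 0.06072114]
```

View pics/w6.png

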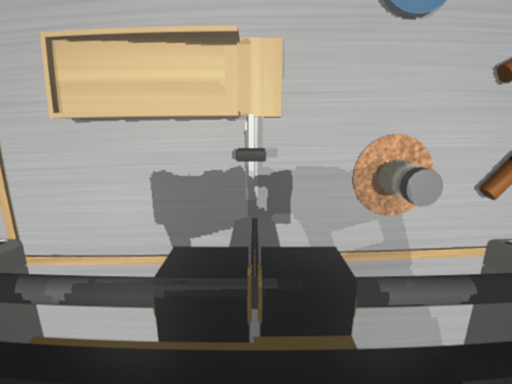

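```bash
python3 -m creep '[[[0,0,1],0,0],[[0,0,2],0,0],[[0,0,2.53],0,0],[[0,0,2.53],0,0],[[0.4,0,2.53],0,0],[[0.7,0,2.53],0,0],[[1.0,0,2.53],0,0],[[1.3,0,2.53],0,0],[[1.6,0,2.53],0,0],[[1.9,0,2.53],0,0],[[1.9,0,2.53],0,0]]' 25
python3 - <<'E'
from h import *
go((.556,.154,.0725,-1.2));c=cam('top');save(c,'t7')
E
```

```text
time_s: 10.75
ee_pos: [0.5489, 0.1524, 0.0743]
eef_rot: [-3.141, -0.003, -0.021]
force: [-0.0, 1.1, -0.8]
grip_width: 0.0006
row [0.142, -0.036, 0.036] -0.002 n>=0.2
now 10.75 [0.5489 0.1524 0.0743] [-1.7997e+02 -1.5000e-01 -1.2200e+00] q5 [ 0.21  0.51  1.61 -0.    1.03  1.8 ] w 0.0006
```

View pics/t7.png

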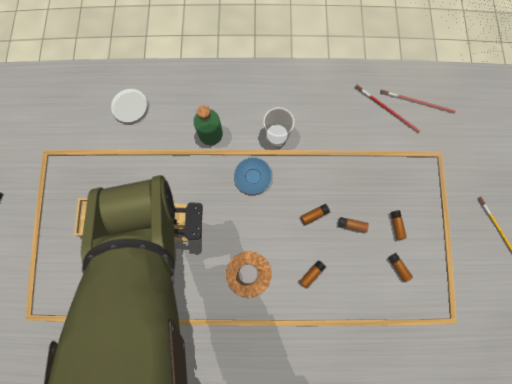

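```bash
python3 -m creep '[[[0.03,0,0],0,0],[[0.06,0,0],0,0],[[0.09,0,0],0,0],[[0.12,0,0],0,0],[[0.15,0,0],0,0],[[0.15,0,0],0,0]]' 25;python3 -m creep '[[[0.03,0,0],0,0],[[0.06,0,0],0,0],[[0.08,0,0],0,0],[[0.08,0,0],0,0]]' 25
```

```text
time_s: 11.4
ee_pos: [0.5548, 0.1522, 0.0724]
eef_rot: [3.142, -0.0, -0.021]
force: [0.5, -1.1, 0.3]
grip_width: 0.0007
time_s: 11.8
ee_pos: [0.556, 0.1522, 0.0723]
eef_rot: [3.141, 0.007, -0.021]
force: [-24.4, -0.6, 16.6]
grip_width: 0.0006
```

```bash
python3 -m creep '[[[-0.4,0,0],0,0],[[-0.6,0,0],0,0],[[-0.6,0,-1],0,0],[[-0.6,0,-2],0,0],[[-0.6,0,-3],0,0],[[-0.6,0,-4],0,0],[[-0.6,0,-4],0,0]]'
python3 - <<'E'
from h import *
c=cam('wrist');save(c,'w8');W=cloud(c);np.save('w8.npy',W);go((.556,.154,.0725,-1.2))
z=W[...,2]
m=(c['img'].max(-1)<70)&(z>.055)&(z<.08)&(W[...,0]>.53)&(W[...,0]<.61)&(W[...,1]>.12)&(W[...,1]<.2)
P=W[m];print(len(P),P.min(0),P.max(0),P.mean(0))
E
```

```text
time_s: 12.5
ee_pos: [0.5305, 0.1531, 0.2796]
eef_rot: [-3.139, -0.011, -0.021]
force: [-0.9, 0.3, -0.3]
grip_width: 0.0004
row [0.501, -0.027, 4.067] 0.001 n>=4.1
now 12.55 [0.5297 0.1529 0.2757] [-179.92   -0.36   -1.2 ] q5 [ 0.21  0.27  1.45 -0.    1.42  1.81] w 0.0002Traceback (most recent call last):
  File "<stdin>", line 5, in <module>
    return umr_minimum(a, axis, None, out, keepdims, initial, where)
ValueError: zero-size array to reduction operation minimum which has no identity
```

View pics/w8.png

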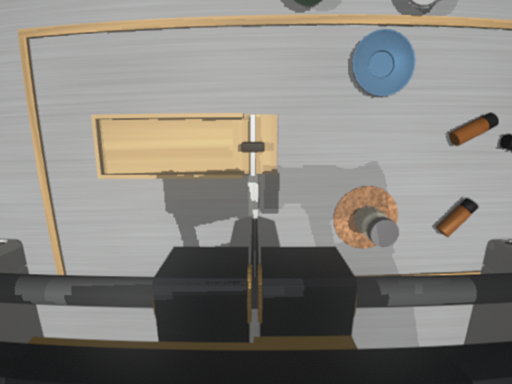

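```bash
cat >> h.py <<'E'
def vials2(c,W):
    z=W[...,2]; hsv=cv2.cvtColor(c['img'],cv2.COLOR_RGB2HSV)
    m=(z>.009)&(z<.034)&(W[...,0]>.355)&(W[...,0]<.73)&(np.abs(W[...,1])<.475)
    col=((hsv[...,0]<20)&(hsv[...,1]>60))|(c['img'].max(-1)<95)
    m=cv2.morphologyEx((m&col).astype(np.uint8),cv2.MORPH_OPEN,np.ones((3,3),np.uint8))
    n,l,s,ce=cv2.connectedComponentsWithStats(m); out=[]
    for i in range(1,n):
        if s[i,4]<80: continue
        k=l==i; P=W[k]
        am=k&(hsv[...,1]>60)
        T=P[P[:,2]>np.percentile(P[:,2],40)]
        (cx,cy),wh,_=cv2.minAreaRect((P[:,:2]*1000).astype(np.float32))
        Q=P[:,:2]-P[:,:2].mean(0); d=np.linalg.svd(Q,full_matrices=False)[2][0]
        t=Q@d; mid=P[:,:2].mean(0)+d*(t.max()+t.min())/2
        ax=T[:,:2].mean(0)
        nn=np.array([-d[1],d[0]])
        q=Q@nn; 
        if am.sum() and (W[am][:,:2].mean(0)-mid)@d>0: d=-d
        print('px',ce[i].round(),'mid',mid.round(4),'rect',np.round([cx/1000,cy/1000],4),np.round(sorted(wh)),'ang',round(float(np.degrees(np.arctan2(d[1],d[0]))),1),'zmax',np.percentile(P[:,2],95).round(4),'n',s[i,4])
E
python3 - <<'E'
from h import *
go((.47,-.13,.33,0),(.47,-.26,.33,0))
E
```

```text
row [-1.068, 5.68, -1.101] -0.149 n>=5.9
row [-1.014, 8.279, -1.105] -0.149 n>=8.4
now 12.55 [0.5297 0.1529 0.2757] [-179.92   -0.36   -1.2 ] q5 [ 0.21  0.27  1.45 -0.    1.42  1.81] w 0.0002
```

```bash
python3 -m creep '[[[-1,8.3,-1.1],-0.15,0.6],[[-1,8.3,-1.1],-0.15,0.6],[[-1,8.3,-1.1],-0.15,0.6],[[-1,8.3,-1.1],-0.15,0.6],[[-1,8.3,-1.1],-0.15,0.6],[[-1,8.3,-1.1],-0.15,0.6],[[-1,8.3,-1.1],-0.15,0.6],[[-1,8.3,-1.1],-0.15,0.6],[[-1,8.3,-1.1],-0.15,0.6],[[-1,8.3,-1.1],-0.15,0.6],[[-1,8.3,-1.1],-0.15,0.6],[[-1,8.3,-1.1],-0.15,0.6]]'
python3 - <<'E'
from h import *
c=cam('wrist');save(c,'w9');W=cloud(c);np.save('w9.npy',W);vials2(c,W);go((.47,-.13,.33,0))
E
```

```text
time_s: 13.75
ee_pos: [0.4703, -0.2601, 0.3268]
eef_rot: [-3.141, 0.001, 0.001]
force: [0.4, -0.4, 0.4]
grip_width: 0.0564
px [198.  89.] mid [ 0.5875 -0.1731] rect [ 0.5882 -0.1727] [22. 65.] ang -63.0 zmax 0.024 n 623
px [  2. 104.] mid [0.5777 0.1529] rect [0.5777 0.1526] [ 4. 51.] ang 178.7 zmax 0.0208 n 127
px [322. 105.] mid [ 0.564  -0.3637] rect [ 0.5642 -0.3649] [22. 64.] ang 10.5 zmax 0.0236 n 603
px [255. 105.] mid [ 0.5646 -0.2597] rect [ 0.5649 -0.2598] [22. 64.] ang 77.6 zmax 0.0238 n 594
px [319. 168.] mid [ 0.4666 -0.3635] rect [ 0.4672 -0.3643] [23. 66.] ang 33.8 zmax 0.0236 n 537
px [196. 176.] mid [ 0.4525 -0.1642] rect [ 0.4525 -0.1641] [24. 66.] ang -43.8 zmax 0.0239 n 573
row [-0.002, -2.6, -0.059] 0.011 n>=2.6
now 13.8 [ 0.4703 -0.26    0.327 ] [-1.7998e+02  3.0000e-02  9.0000e-02] q5 [-0.57  0.22  1.39  0.    1.54  1.  ] w 0.0564
```

View pics/w9.png

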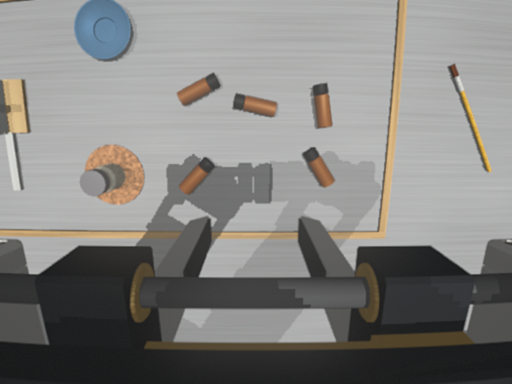

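```bash
python3 - <<'E'
from h import *
go((.588,-.173,.1,-63),(.588,-.173,.021,-63))
E
```

```text
row [2.358, -1.735, 4.54] 7.886 n>=7.4
row [2.359, -1.734, 6.12] 7.886 n>=7.4
now 13.8 [ 0.4703 -0.26    0.327 ] [-1.7998e+02  3.0000e-02  9.0000e-02] q5 [-0.57  0.22  1.39  0.    1.54  1.  ] w 0.0564
```

```bash
python3 -m creep '[[[2.36,-1.73,3.5],7.89,0.55],[[2.36,-1.73,3.5],7.89,0.55],[[2.36,-1.73,3.5],7.89,0.55],[[2.36,-1.73,3.5],7.89,0.55],[[2.36,-1.73,3.5],7.89,0.55],[[2.36,-1.73,3.5],7.89,0.55],[[2.36,-1.73,3.5],7.89,0.55],[[2.36,-1.73,4.5],7.89,0.55],[[2.36,-1.73,4.5],7.89,0.55],[[2.36,-1.73,4.5],7.89,0.55],[[2.36,-1.73,4.5],7.89,0.55]]'
python3 - <<'E'
from h import *
c=cam('wrist');save(c,'w10');W=cloud(c);vials2(c,W);go((.588,-.173,.021,-63))
E
```

```text
time_s: 14.9
ee_pos: [0.5888, -0.1745, 0.1046]
eef_rot: [-3.14, -0.002, -1.1]
force: [0.6, -0.0, -0.7]
grip_width: 0.0514
px [398.  13.] mid [ 0.5636 -0.3594] rect [ 0.5647 -0.364 ] [22. 66.] ang 16.9 zmax 0.0234 n 1929
px [479.  70.] mid [ 0.4706 -0.3609] rect [ 0.471  -0.3614] [23. 59.] ang 32.1 zmax 0.0234 n 1851
px [326. 123.] mid [ 0.567  -0.2599] rect [ 0.566  -0.2597] [22. 65.] ang 77.5 zmax 0.0236 n 2126
px [253. 203.] mid [ 0.5891 -0.1722] rect [ 0.5886 -0.1724] [24. 66.] ang -62.6 zmax 0.0236 n 1918
px [370. 242.] mid [ 0.476 -0.187] rect [ 0.4761 -0.187 ] [ 4. 18.] ang 45.3 zmax 0.021 n 123
row [-0.041, 0.004, 1.672] -0.004 n>=1.7
now 14.95 [ 0.5889 -0.1747  0.1046] [-1.7989e+02 -1.2000e-01 -6.3030e+01] q5 [-0.35  0.56  1.45  0.    1.13  2.32] w 0.0515
```

View pics/w10.png

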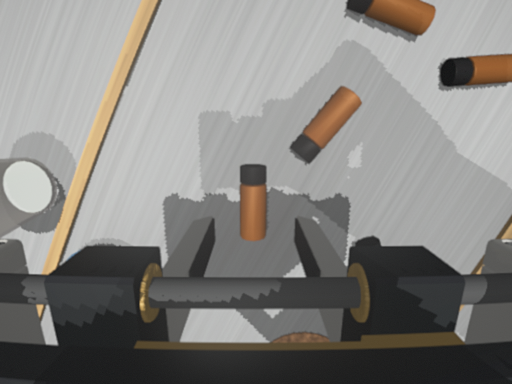

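```bash
python3 -m creep '[[[-0.04,0,0.8],0,0.55],[[-0.04,0,1.4],0,0.55],[[-0.04,0,1.67],0,0.55],[[-0.04,0,1.67],0,0.55],[[-0.04,0,1.67],0,0.1],[[-0.04,0,1.67],0,0.1],[[-0.04,0,1.67],0,0.1],[[-0.04,0,1.67],0,0.1],[[-0.04,0,1.67],0,0.1],[[-0.04,0,1.67],0,0.1]]' 20
python3 - <<'E'
from h import *
go((.588,-.173,.17,-63),(.588,-.1,.2,-1.2),(.571,.203,.2,-1.2))
E
```

```text
time_s: 15.95
ee_pos: [0.5873, -0.1729, 0.0193]
eef_rot: [-3.141, -0.0, -1.102]
force: [-0.8, -0.6, 5.2]
grip_width: 0.0236
row [0.009, -0.012, -3.013] -0.014 n>=3.0
row [-1.293, -0.673, -3.613] -7.739 n>=7.2
row [-6.852, -3.11, -3.615] -7.739 n>=8.3
now 15.95 [ 0.5873 -0.1729  0.0193] [-1.7998e+02 -2.0000e-02 -6.3110e+01] q5 [-0.35  0.67  1.5   0.    0.98  2.33] w 0.0236
```

```bash
python3 -m creep '[[[0,0,-1],0,0.1],[[0,0,-2],0,0.1],[[0,0,-3],0,0.1],[[-6.85,-3.11,-3.2],-7.74,0.1],[[-6.85,-3.11,-3.2],-7.74,0.1],[[-6.85,-3.11,-3.2],-7.74,0.1],[[-6.85,-3.11,-3.2],-7.74,0.1],[[-6.85,-3.11,-3.2],-7.74,0.1],[[-6.85,-3.11,-3.2],-7.74,0.1],[[-6.85,-3.11,-3.2],-7.74,0.1],[[-6.85,-3.11,-3.2],-7.74,0.1],[[-6.85,-3.11,-3.2],-7.74,0.1]]' 25
python3 -m creep '[[[0,0,0],0,0.1],[[0,0,0],0,0.1]]'
python3 - <<'E'
from h import *
c=cam('wrist');save(c,'w11');W=cloud(c);go((.571,.203,.11,-1.2),(.571,.203,.037,-1.2))
E
```

```text
time_s: 17.15
ee_pos: [0.5702, 0.2061, 0.1786]
eef_rot: [-3.141, 0.0, -0.016]
force: [0.1, 0.1, -0.1]
grip_width: 0.0231
time_s: 17.35
ee_pos: [0.571, 0.2019, 0.1788]
eef_rot: [3.141, 0.0, -0.022]
force: [0.8, -0.4, -0.3]
grip_width: 0.0235
row [-0.003, -0.025, 1.377] -0.013 n>=1.4
row [-0.002, -0.025, 2.837] -0.013 n>=2.8
now 17.4 [0.5711 0.2018 0.1789] [ 1.7999e+02  1.0000e-02 -1.3100e+00] q5 [ 0.28  0.46  1.41 -0.    1.27  1.87] w 0.0233
```

View pics/w11.png

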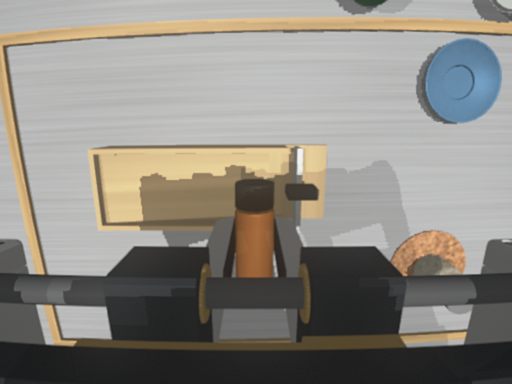

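```bash
python3 -m creep '[[[0,-0.02,1],0,0.1],[[0,-0.02,1.4],0,0.1],[[0,-0.02,1.4],0,0.1],[[0,-0.02,1.4],0,0.1]]'
python3 - <<'E'
from h import *
c=cam('wrist');save(c,'w12');W=cloud(c);go((.571,.203,.037,-1.2))
z=W[...,2];tz=telemetry.get_obs()['ee_pos'][2]
k=(z>tz-.012)&(z<tz+.006)&(np.abs(W[...,1]-.203)<.016)&(np.abs(W[...,0]-.571)<.045)
P=W[k];print(P.min(0),P.max(0)); top=P[(np.abs(P[:,1]-.203)<.004)]; print(np.percentile(top[:,0],[0,1,99,100]),cv2.minAreaRect((P[:,:2]*1000).astype(np.float32)))
k=(np.abs(z-.05)<.004)&(W[...,1]>.24)&(W[...,1]<.33)
for lo,hi in((.5,.55),(.59,.63)):
    Q=W[k&(W[...,0]>lo)&(W[...,0]<hi)];print(len(Q),Q[:,0].min(),Q[:,0].max(),Q[:,0].mean()) if len(Q) else 0
E
```

```text
time_s: 17.8
ee_pos: [0.5715, 0.2033, 0.1099]
eef_rot: [-3.141, -0.001, -0.022]
force: [-0.3, 0.4, -0.6]
grip_width: 0.0232
row [-0.02, 0.014, 1.473] -0.006 n>=1.5
now 17.85 [0.5719 0.2036 0.1107] [-1.7996e+02 -1.2000e-01 -1.2500e+00] q5 [0.28 0.53 1.47 0.   1.14 1.87] w 0.0234
[0.54353327 0.18705868 0.09868305] [0.60524068 0.21893082 0.1164924 ]
[0.54949469 0.55054554 0.60496716 0.60524068] ((575.216552734375, 203.49037170410156), (31.824853897094727, 60.908748626708984), 84.421875)
132 0.5305120214214227 0.5363588477497357 0.5339581658231812
801 0.6104596402549539 0.6173603369814515 0.6138495717484672
```

View pics/w12.png

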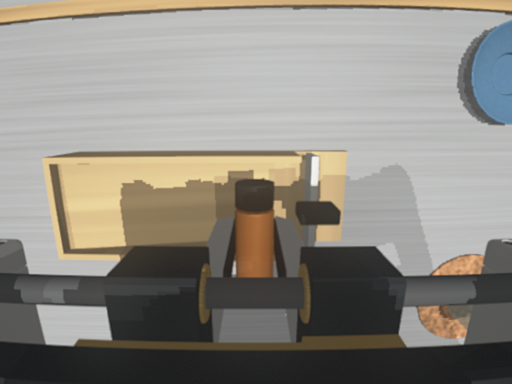

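```bash
python3 -m creep '[[[0.01,0,0.7],0,0.1],[[0.01,0,1.2],0,0.1],[[0.01,0,1.38],0,0.1],[[0.01,0,1.43],0,0.1],[[0.01,0,1.43],0,0.1],[[0.01,0,1.43],0,0.1]]'
python3 -m creep '[[[0,0,0],0,0.28],[[0,0,0],0,0.32],[[0,0,0],0,0.32],[[0,0,0],0,0.32]]'
```

```text
time_s: 18.45
ee_pos: [0.5722, 0.2042, 0.0391]
eef_rot: [-3.141, -0.002, -0.021]
force: [0.4, -0.2, 0.1]
grip_width: 0.0233
time_s: 18.85
ee_pos: [0.5715, 0.2039, 0.0376]
eef_rot: [-3.142, -0.0, -0.021]
force: [-0.3, -0.7, 0.3]
grip_width: 0.0299
```

Raise and head back over the vials, checking the rack on the way.

```bash
python3 -m creep '[[[0,0,-0.3],0,0.32],[[0,0,-0.8],0,0.32],[[0,0,-1.8],0,0.32],[[0,0,-2.8],0,0.4],[[0,0,-3.8],0,0.5],[[0,0,-4.2],0,0.5],[[0,0,-4.2],0,0.5],[[0,0,-4.2],0,0.5]]'
python3 - <<'E'
from h import *
c=cam('wrist');save(c,'w13');W=cloud(c);vials2(c,W);go((.47,-.26,.33,0),(.46,-.12,.25,-44))
E
```

```text
time_s: 19.65
ee_pos: [0.5712, 0.2039, 0.2475]
eef_rot: [-3.142, -0.0, -0.021]
force: [-0.2, 0.3, -0.9]
grip_width: 0.0473
px [176. 151.] mid [0.6052 0.3024] rect [0.6045 0.3024] [ 9. 60.] ang -89.2 zmax 0.033 n 254
px [279. 172.] mid [0.572  0.1722] rect [0.572  0.1705] [24. 66.] ang -3.2 zmax 0.0317 n 794
px [211. 187.] mid [0.555  0.2523] rect [0.5601 0.2523] [ 53. 166.] ang -93.9 zmax 0.0323 n 3807
px [505. 234.] mid [ 0.4734 -0.1703] rect [ 0.4722 -0.1714] [10. 25.] ang -45.5 zmax 0.0216 n 131
px [481. 255.] mid [ 0.4407 -0.1385] rect [ 0.4396 -0.1385] [12. 22.] ang -24.2 zmax 0.0192 n 81
row [-1.829, 9.317, -1.662] -0.149 n>=9.6
row [-2.085, 6.521, -0.063] 5.351 n>=6.8
now 19.7 [0.571  0.2038 0.2465] [ 1.7997e+02  9.0000e-02 -1.1900e+00] q5 [ 0.28  0.41  1.32 -0.    1.41  1.87] w 0.0469
```

View pics/w13.png

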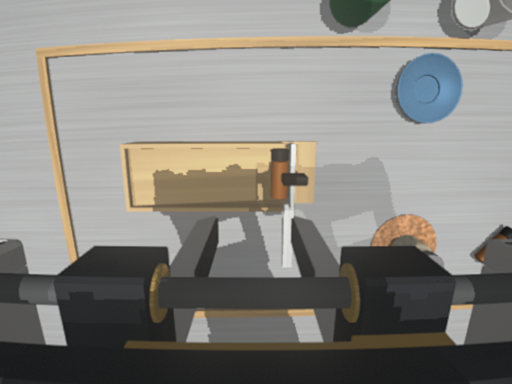

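```bash
python3 - <<'E'
from h import *
go((.4525,-.164,.11,-44))
E
python3 -m creep '[[[-2.21,7.4,0],5.35,0.55],[[-2.21,7.4,0],5.35,0.55],[[-2.21,7.4,0],5.35,0.55],[[-2.21,7.4,0],5.35,0.55],[[-2.21,7.4,0],5.35,0.55],[[-2.21,7.4,0],5.35,0.55],[[-2.21,7.4,0],5.35,0.55],[[-2.21,7.4,0],5.35,0.55],[[-2.21,7.4,1],5.35,0.55],[[-2.21,7.4,2],5.35,0.55],[[-2.21,7.4,2.7],5.35,0.55],[[-2.21,7.4,2.7],5.35,0.55]]'
python3 -m creep '[[[0,0,0],0,0.55],[[0,0,0],0,0.55]]'
python3 - <<'E'
from h import *
c=cam('wrist');save(c,'w14');W=cloud(c);vials2(c,W);go((.4525,-.164,.022,-44))
E
```

```text
row [-2.212, 7.403, 2.737] 5.351 n>=8.2
now 19.7 [0.571  0.2038 0.2465] [ 1.7997e+02  9.0000e-02 -1.1900e+00] q5 [ 0.28  0.41  1.32 -0.    1.41  1.87] w 0.0469
time_s: 20.9
ee_pos: [0.4505, -0.1626, 0.1076]
eef_rot: [3.138, 0.009, -0.768]
force: [0.6, -0.3, -0.4]
grip_width: 0.0514
time_s: 21.1
ee_pos: [0.4541, -0.1639, 0.1142]
eef_rot: [-3.141, -0.002, -0.768]
force: [0.4, 0.1, 0.7]
grip_width: 0.0516
px [245.  26.] mid [ 0.5623 -0.2589] rect [ 0.564  -0.2592] [23. 66.] ang 75.5 zmax 0.0236 n 2306
px [416.  26.] mid [ 0.4658 -0.3616] rect [ 0.467  -0.3634] [23. 67.] ang 32.7 zmax 0.0234 n 2444
px [255. 199.] mid [ 0.4526 -0.1637] rect [ 0.4525 -0.1638] [23. 66.] ang -43.2 zmax 0.0236 n 1794
row [-0.027, 0.025, 1.845] 0.002 n>=1.8
now 21.15 [ 0.4541 -0.1639  0.1143] [-1.7995e+02 -1.5000e-01 -4.3980e+01] q5 [-0.42  0.28  1.83 -0.    1.03  1.92] w 0.0513
```

View pics/w14.png

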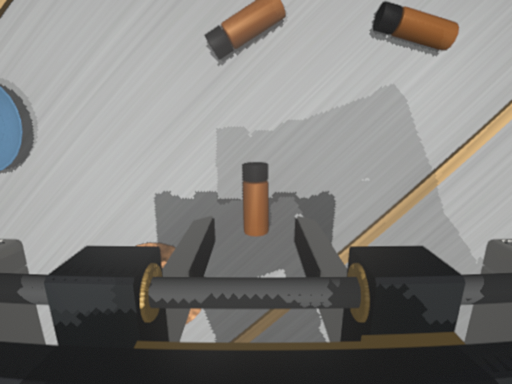

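```bash
python3 -m creep '[[[-0.02,0.02,0.8],0,0.55],[[-0.02,0.02,1.5],0,0.55],[[-0.02,0.02,1.81],0,0.55],[[-0.02,0.02,1.81],0,0.55],[[-0.02,0.02,1.81],0,0.1],[[-0.02,0.02,1.81],0,0.1],[[-0.02,0.02,1.81],0,0.1],[[-0.02,0.02,1.81],0,0.1],[[-0.02,0.02,1.81],0,0.1],[[-0.02,0.02,1.81],0,0.1]]' 25
python3 - <<'E'
from h import *
go((.5715,.217,.19,-1.2))
E
```

```text
time_s: 22.15
ee_pos: [0.4523, -0.1639, 0.0227]
eef_rot: [-3.141, -0.001, -0.768]
force: [-2.2, 0.1, 7.3]
grip_width: 0.0232
row [-3.571, -7.138, -3.348] -5.349 n>=8.7
now 22.15 [ 0.4523 -0.1639  0.0227] [-1.7998e+02 -6.0000e-02 -4.3990e+01] q5 [-0.42  0.43  1.88 -0.    0.83  1.91] w 0.0232
```

```bash
python3 -m creep '[[[0,0,-1],0,0.1],[[0,0,-2],0,0.1],[[0,0,-3.35],0,0.1],[[-3.57,-7.14,-3.35],-5.35,0.1],[[-3.57,-7.14,-3.35],-5.35,0.1],[[-3.57,-7.14,-3.35],-5.35,0.1],[[-3.57,-7.14,-3.35],-5.35,0.1],[[-3.57,-7.14,-3.35],-5.35,0.1],[[-3.57,-7.14,-3.35],-5.35,0.1],[[-3.57,-7.14,-3.35],-5.35,0.1],[[-3.57,-7.14,-3.35],-5.35,0.1],[[-3.57,-7.14,-3.35],-5.35,0.1]]'
python3 -m creep '[[[0,0,0],0,0.1],[[0,0,0],0,0.1],[[0,0,0],0,0.1]]'
python3 - <<'E'
from h import *
go((.572,.217,.11,-1.2))
E
```

```text
time_s: 23.35
ee_pos: [0.5716, 0.2219, 0.189]
eef_rot: [-3.141, 0.0, -0.016]
force: [-0.4, -1.1, -0.9]
grip_width: 0.0232
time_s: 23.65
ee_pos: [0.5714, 0.2159, 0.1897]
eef_rot: [3.142, -0.0, -0.022]
force: [-0.4, 0.2, 0.2]
grip_width: 0.0235
row [0.012, -0.023, 1.593] -0.01 n>=1.6
now 23.65 [0.5714 0.2159 0.1897] [180.    -0.    -1.28] q5 [ 0.3   0.46  1.38 -0.    1.3   1.89] w 0.0235
```

```bash
cat >> h.py <<'E'
def held(c,W):
    z=W[...,2];o=telemetry.get_obs()['ee_pos']
    k=(z>o[2]-.012)&(z<o[2]+.006)&(np.abs(W[...,1]-o[1])<.004)&(np.abs(W[...,0]-o[0])<.05)
    print('held front end x',np.percentile(W[k][:,0],99)-o[0],'(expect .033) abs centre',np.percentile(W[k][:,0],99)-.033)
E
python3 -m creep '[[[0.01,-0.02,1],0,0.1],[[0.01,-0.02,1.6],0,0.1],[[0.01,-0.02,1.6],0,0.1],[[0.01,-0.02,1.6],0,0.1]]'
python3 - <<'E'
from h import *
c=cam('wrist');save(c,'w15');W=cloud(c);held(c,W);go((.572,.217,.0395,-1.2))
E
```

```text
time_s: 24.05
ee_pos: [0.5724, 0.2176, 0.1107]
eef_rot: [-3.141, -0.001, -0.022]
force: [0.0, -0.1, 0.0]
grip_width: 0.0233
held front end x 0.03273325609082267 (expect .033) abs centre 0.5725678039239324
row [-0.02, 0.018, 1.442] -0.005 n>=1.4
now 24.1 [0.5728 0.2178 0.1116] [-1.7995e+02 -1.4000e-01 -1.2400e+00] q5 [ 0.3   0.54  1.45 -0.    1.15  1.9 ] w 0.0234
```

View pics/w15.png

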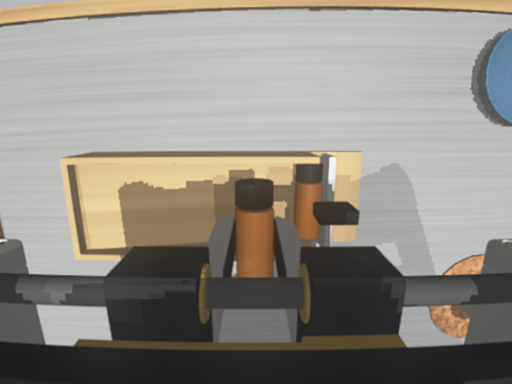

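```bash
python3 -m creep '[[[0,0,0.7],0,0.1],[[0,0,1.2],0,0.1],[[0,0,1.35],0,0.1],[[0,0,1.4],0,0.1],[[0,0,1.4],0,0.1],[[0,0,1.4],0,0.28],[[0,0,1.4],0,0.32],[[0,0,1.4],0,0.32],[[0,0,1.4],0,0.32]]'
python3 -m creep '[[[0,0,-0.3],0,0.32],[[0,0,-0.8],0,0.32],[[0,0,-1.8],0,0.32],[[0,0,-2.8],0,0.4],[[0,0,-3.8],0,0.5],[[0,0,-4.2],0,0.5],[[0,0,-4.2],0,0.5],[[0,0,-4.2],0,0.5]]'
python3 - <<'E'
from h import *
c=cam('wrist');save(c,'w16');W=cloud(c);vials2(c,W);go((.565,-.26,.24,77),(.565,-.26,.11,77))
E
```

```text
time_s: 25.0
ee_pos: [0.5721, 0.2181, 0.0398]
eef_rot: [-3.141, -0.0, -0.021]
force: [0.9, -0.3, 0.8]
grip_width: 0.0298
time_s: 25.8
ee_pos: [0.5717, 0.218, 0.2495]
eef_rot: [-3.142, -0.0, -0.021]
force: [-0.2, -0.1, -0.6]
grip_width: 0.047
px [239. 182.] mid [0.5611 0.2456] rect [0.5701 0.2469] [ 74. 176.] ang 97.2 zmax 0.0327 n 5329
row [0.07, 9.56, 0.175] -9.775 n>=9.6
row [0.074, 9.559, 2.775] -9.775 n>=10.0
now 25.85 [0.5715 0.218  0.2485] [ 1.7997e+02  9.0000e-02 -1.2000e+00] q5 [0.3  0.42 1.3  0.   1.42 1.9 ] w 0.0468
```

View pics/w16.png

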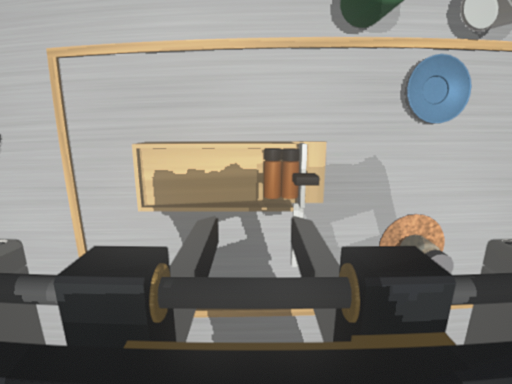

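```bash
python3 -m creep '[[[0.07,9.56,0],-9.8,0.55],[[0.07,9.56,0],-9.8,0.55],[[0.07,9.56,0],-9.8,0.55],[[0.07,9.56,0],-9.8,0.55],[[0.07,9.56,0],-9.8,0.55],[[0.07,9.56,0],-9.8,0.55],[[0.07,9.56,0],-9.8,0.55],[[0.07,9.56,0],-9.8,0.55],[[0.07,9.56,0],-9.8,0.55],[[0.07,9.56,0],-9.8,0.55],[[0.07,9.56,1],-9.8,0.55],[[0.07,9.56,2],-9.8,0.55]]'
python3 -m creep '[[[0,0,0.7],0,0.55],[[0,0,0.7],0,0.55],[[0,0,0.7],0,0.55]]'
python3 - <<'E'
from h import *
c=cam('wrist');save(c,'w17');W=cloud(c);vials2(c,W);go((.565,-.26,.022,77.5))
E
```

```text
time_s: 27.05
ee_pos: [0.5646, -0.2616, 0.1475]
eef_rot: [-3.141, -0.0, 1.345]
force: [0.6, -0.6, -1.3]
grip_width: 0.0515
time_s: 27.35
ee_pos: [0.5654, -0.2598, 0.115]
eef_rot: [-3.14, -0.0, 1.348]
force: [-0.1, 0.3, 1.2]
grip_width: 0.0516
px [255. 198.] mid [ 0.5653 -0.2597] rect [ 0.5651 -0.2596] [23. 65.] ang 77.5 zmax 0.0235 n 1782
px [194. 315.] mid [ 0.4772 -0.3638] rect [ 0.4787 -0.3653] [13. 29.] ang -136.3 zmax 0.0234 n 180
px [258. 312.] mid [ 0.5445 -0.3721] rect [ 0.5443 -0.3742] [14. 25.] ang -7.4 zmax 0.0234 n 167
row [-0.003, -0.024, 1.888] -0.036 n>=1.9
now 27.4 [ 0.5661 -0.2601  0.1164] [1.7991e+02 2.0000e-02 7.7210e+01] q5 [-0.49  0.56  1.41  0.    1.17 -0.27] w 0.0516
```

View pics/w17.png

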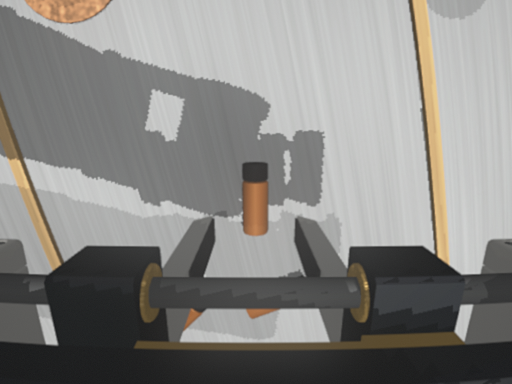

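```bash
python3 -m creep '[[[0,-0.01,0.8],0,0.55],[[0,-0.01,1.5],0,0.55],[[0,-0.01,1.83],0,0.55],[[0,-0.01,1.83],0,0.55],[[0,-0.01,1.83],0,0.1],[[0,-0.01,1.83],0,0.1],[[0,-0.01,1.83],0,0.1],[[0,-0.01,1.83],0,0.1],[[0,-0.01,1.83],0,0.1],[[0,-0.01,1.83],0,0.1]]' 25
python3 - <<'E'
from h import *
go((.5725,.241,.19,-1.2))
E
```

```text
time_s: 28.4
ee_pos: [0.5654, -0.26, 0.0242]
eef_rot: [3.14, 0.0, 1.347]
force: [0.1, 0.3, 5.9]
grip_width: 0.0236
row [9.801, -2.076, -3.322] 9.801 n>=10.6
now 28.4 [ 0.5654 -0.26    0.0242] [1.7992e+02 2.0000e-02 7.7210e+01] q5 [-0.49  0.68  1.46  0.    1.   -0.27] w 0.0236
```

```bash
python3 -m creep '[[[0,0,-1],0,0.1],[[0,0,-2],0,0.1],[[0,0,-3.35],0,0.1],[[9.8,-2.08,-3.35],9.8,0.1],[[9.8,-2.08,-3.35],9.8,0.1],[[9.8,-2.08,-3.35],9.8,0.1],[[9.8,-2.08,-3.35],9.8,0.1],[[9.8,-2.08,-3.35],9.8,0.1],[[9.8,-2.08,-3.35],9.8,0.1],[[9.8,-2.08,-3.35],9.8,0.1],[[9.8,-2.08,-3.35],9.8,0.1],[[9.8,-2.08,-3.35],9.8,0.1]]'
python3 - <<'E'
from h import *
go((.5725,.241,.19,-1.2))
E
```

```text
time_s: 29.6
ee_pos: [0.5711, 0.1658, 0.1884]
eef_rot: [-3.142, -0.0, 0.07]
force: [0.4, -1.5, 0.4]
grip_width: 0.0236
row [0.133, -1.499, -0.033] 0.651 n>=1.5
now 29.6 [0.5711 0.1658 0.1884] [-1.80e+02 -1.00e-02  4.01e+00] q5 [ 0.22  0.43  1.43 -0.    1.28  1.72] w 0.0236
```

```bash
python3 -m creep '[[[0.1,-1.3,0],0.6,0.1],[[0.1,-1.3,0],0.6,0.1],[[0.1,-1.3,0],0.6,0.1],[[0.1,-1.3,0],0.6,0.1],[[0.1,-1.3,0],0.6,0.1],[[0.1,-1.3,0],0.6,0.1]]'
python3 - <<'E'
from h import *
go((.5725,.241,.11,-1.2))
E
```

```text
time_s: 30.2
ee_pos: [0.5718, 0.2277, 0.1882]
eef_rot: [3.142, -0.0, -0.009]
force: [0.2, -0.2, 0.3]
grip_width: 0.0236
row [0.011, -0.266, 1.565] 0.084 n>=1.6
now 30.2 [0.5718 0.2277 0.1882] [ 1.8e+02 -1.0e-02 -5.3e-01] q5 [ 0.32  0.47  1.37 -0.    1.3   1.9 ] w 0.0236
```

```bash
python3 -m creep '[[[0.01,-0.26,0.8],0.09,0.1],[[0.01,-0.26,1.55],0.09,0.1],[[0.01,-0.26,1.55],0.09,0.1],[[0.01,-0.26,1.55],0.09,0.1],[[0.01,-0.26,1.55],0.09,0.1]]'
python3 - <<'E'
from h import *
c=cam('wrist');save(c,'w18');W=cloud(c);held(c,W);go((.5725,.241,.0435,-1.2))
E
```

```text
time_s: 30.7
ee_pos: [0.5732, 0.2419, 0.1131]
eef_rot: [-3.14, -0.003, -0.021]
force: [0.2, -1.1, 0.9]
grip_width: 0.0233
held front end x 0.03204025206604422 (expect .033) abs centre 0.5721699598900066
row [-0.017, 0.022, 1.39] -0.0 n>=1.4
now 30.75 [0.5731 0.242  0.113 ] [-179.93   -0.18   -1.2 ] q5 [ 0.34  0.56  1.42 -0.    1.16  1.93] w 0.0231
```

View pics/w18.png

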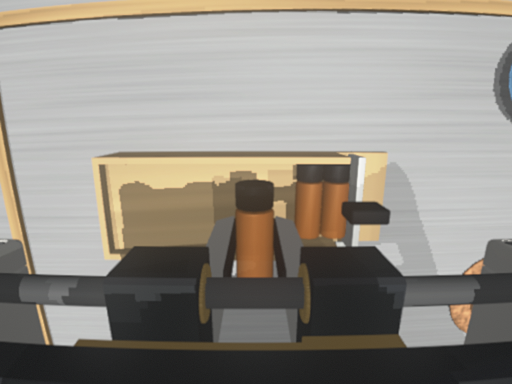

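```bash
python3 -m creep '[[[0,0,0.7],0,0.1],[[0,0,1.2],0,0.1],[[0,0,1.3],0,0.1],[[0,0,1.35],0,0.1],[[0,0,1.35],0,0.1],[[0,0,1.35],0,0.28],[[0,0,1.35],0,0.32],[[0,0,1.35],0,0.32],[[0,0,1.35],0,0.32]]'
python3 -m creep '[[[0,0,-0.3],0,0.32],[[0,0,-0.8],0,0.32],[[0,0,-1.8],0,0.32],[[0,0,-2.8],0,0.4],[[0,0,-3.8],0,0.5],[[0,0,-4.2],0,0.5],[[0,0,-4.2],0,0.5],[[0,0,-4.2],0,0.5]]'
python3 - <<'E'
from h import *
c=cam('wrist');save(c,'w19');W=cloud(c);go((.467,-.364,.11,33.5))
c=cam('top');save(c,'t19');vials2(c,cloud(c))
E
```

```text
time_s: 31.65
ee_pos: [0.5722, 0.2421, 0.0434]
eef_rot: [-3.141, -0.0, -0.021]
force: [0.6, -0.4, 0.5]
grip_width: 0.0301
time_s: 32.45
ee_pos: [0.5719, 0.242, 0.2532]
eef_rot: [-3.142, -0.0, -0.021]
force: [-0.1, -0.3, -0.1]
grip_width: 0.0472
row [-1.839, 12.157, 2.852] -4.334 n>=12.6
now 32.5 [0.5717 0.2419 0.2521] [ 1.7997e+02  9.0000e-02 -1.1800e+00] q5 [0.34 0.44 1.26 0.   1.44 1.93] w 0.0472
px [120. 221.] mid [0.5679 0.2767] rect [0.5739 0.278 ] [ 74. 104.] ang 108.8 zmax 0.032 n 1113
px [158. 219.] mid [0.5736 0.1869] rect [0.5737 0.1883] [53. 73.] ang -1.7 zmax 0.0333 n 542
px [398. 225.] mid [ 0.5641 -0.3626] rect [ 0.5646 -0.3647] [24. 66.] ang 9.7 zmax 0.0245 n 296
px [400. 268.] mid [ 0.467  -0.3621] rect [ 0.4681 -0.3638] [23. 67.] ang 32.5 zmax 0.0246 n 289
```

View pics/w19.png

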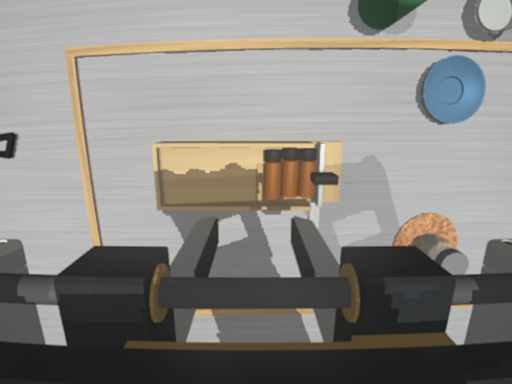

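View pics/t19.png

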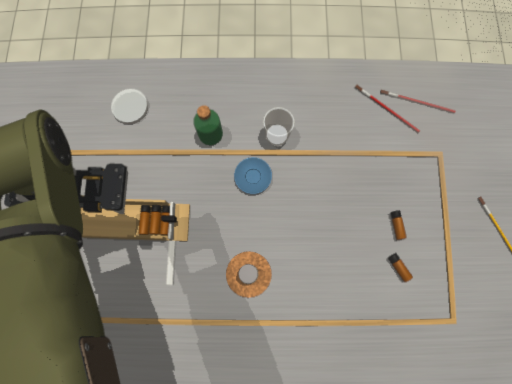

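```bash
python3 -m creep '[[[-1.84,12.1,0],-4.33,0.55],[[-1.84,12.1,0],-4.33,0.55],[[-1.84,12.1,0],-4.33,0.55],[[-1.84,12.1,0],-4.33,0.55],[[-1.84,12.1,0],-4.33,0.55],[[-1.84,12.1,0],-4.33,0.55],[[-1.84,12.1,0],-4.33,0.55],[[-1.84,12.1,0],-4.33,0.55],[[-1.84,12.1,0],-4.33,0.55],[[-1.84,12.1,0],-4.33,0.55],[[-1.84,12.1,0],-4.33,0.55],[[-1.84,12.1,0],-4.33,0.55]]'
python3 -m creep '[[[0,0,0],0,0.55],[[0,0,0],0,0.55],[[0,0,0],0,0.55]]'
python3 - <<'E'
from h import *
go((.467,-.364,.11,33.5))
E
```

```text
time_s: 33.75
ee_pos: [0.4703, -0.3415, 0.2518]
eef_rot: [-3.14, 0.001, 0.584]
force: [0.6, 0.1, 0.9]
grip_width: 0.052
time_s: 34.05
ee_pos: [0.4715, -0.3387, 0.2524]
eef_rot: [-3.14, 0.0, 0.585]
force: [-0.2, 0.4, -1.2]
grip_width: 0.0516
row [-0.354, 0.375, 2.848] 0.001 n>=2.9
now 34.05 [ 0.4715 -0.3387  0.2524] [-1.7992e+02  1.0000e-02  3.3510e+01] q5 [-0.69  0.35  1.39  0.    1.4   0.3 ] w 0.0516
```

```bash
python3 -m creep '[[[-0.35,0.38,1],0,0.55],[[-0.35,0.38,2],0,0.55],[[-0.35,0.38,2.85],0,0.55],[[-0.35,0.38,2.85],0,0.55],[[-0.35,0.38,2.85],0,0.55]]'
python3 - <<'E'
from h import *
c=cam('wrist');save(c,'w20');W=cloud(c);vials2(c,W);go((.467,-.364,.022,33.5))
E
```

```text
time_s: 34.55
ee_pos: [0.468, -0.3645, 0.1119]
eef_rot: [3.142, -0.0, 0.585]
force: [-0.1, -0.3, 0.4]
grip_width: 0.0517
px [319. 107.] mid [ 0.564  -0.3643] rect [ 0.5642 -0.3654] [23. 65.] ang 10.4 zmax 0.0235 n 2072
px [255. 199.] mid [ 0.4671 -0.3645] rect [ 0.4672 -0.3646] [23. 66.] ang 32.9 zmax 0.0235 n 1844
row [-0.013, -0.042, 1.826] 0.004 n>=1.8
now 34.6 [ 0.4685 -0.3652  0.1133] [ 1.7983e+02 -5.0000e-02  3.3530e+01] q5 [-0.72  0.5   1.51  0.    1.13  0.26] w 0.0518
```

View pics/w20.png

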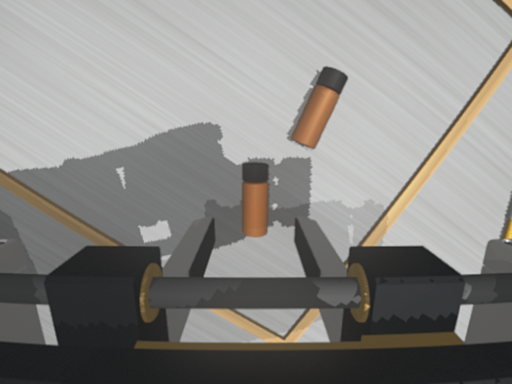

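```bash
python3 -m creep '[[[-0.01,-0.02,0.8],0,0.55],[[-0.01,-0.02,1.5],0,0.55],[[-0.01,-0.02,1.8],0,0.55],[[-0.01,-0.02,1.8],0,0.55],[[-0.01,-0.02,1.8],0,0.1],[[-0.01,-0.02,1.8],0,0.1],[[-0.01,-0.02,1.8],0,0.1],[[-0.01,-0.02,1.8],0,0.1],[[-0.01,-0.02,1.8],0,0.1],[[-0.01,-0.02,1.8],0,0.1]]' 25
python3 - <<'E'
from h import *
go((.573,.265,.19,-1.2))
E
```

```text
time_s: 35.6
ee_pos: [0.4666, -0.365, 0.0214]
eef_rot: [3.14, -0.0, 0.584]
force: [-0.4, 0.6, 6.2]
grip_width: 0.0231
row [8.723, -9.336, -3.38] 4.332 n>=13.2
now 35.6 [ 0.4666 -0.365   0.0214] [ 1.7993e+02 -2.0000e-02  3.3460e+01] q5 [-0.73  0.63  1.56  0.    0.95  0.26] w 0.0231
```

```bash
python3 -m creep '[[[0,0,-1],0,0.1],[[0,0,-2],0,0.1],[[0,0,-3.35],0,0.1],[[8.72,-9.33,-3.35],4.33,0.1],[[8.72,-9.33,-3.35],4.33,0.1],[[8.72,-9.33,-3.35],4.33,0.1],[[8.72,-9.33,-3.35],4.33,0.1],[[8.72,-9.33,-3.35],4.33,0.1],[[8.72,-9.33,-3.35],4.33,0.1],[[8.72,-9.33,-3.35],4.33,0.1],[[8.72,-9.33,-3.35],4.33,0.1],[[8.72,-9.33,-3.35],4.33,0.1]]'
python3 - <<'E'
from h import *
go((.573,.265,.19,-1.2))
E
```

```text
time_s: 36.8
ee_pos: [0.5396, 0.0701, 0.1829]
eef_rot: [-3.142, -0.0, -0.021]
force: [0.4, -0.0, -0.8]
grip_width: 0.0228
row [0.587, -3.911, -0.142] 0.002 n>=4.0
now 36.8 [0.5396 0.0701 0.1829] [-1.80e+02 -1.00e-02 -1.18e+00] q5 [ 0.06  0.32  1.59 -0.    1.23  1.65] w 0.0228
```

```bash
python3 -m creep '[[[0.58,-3.6,0],0,0.1],[[0.58,-3.6,0],0,0.1],[[0.58,-3.6,0],0,0.1],[[0.58,-3.6,0],0,0.1],[[0.58,-3.6,0],0,0.1],[[0.58,-3.6,0],0,0.1],[[0.58,-3.6,0],0,0.1]]'
python3 - <<'E'
from h import *
go((.573,.265,.11,-1.2))
E
```

```text
time_s: 37.5
ee_pos: [0.5724, 0.2465, 0.1826]
eef_rot: [3.141, 0.0, -0.021]
force: [-0.7, 0.1, 0.4]
grip_width: 0.0233
row [0.005, -0.371, 1.452] -0.004 n>=1.5
now 37.5 [0.5724 0.2465 0.1826] [ 1.7999e+02  1.0000e-02 -1.2300e+00] q5 [ 0.35  0.5   1.35 -0.    1.3   1.94] w 0.0233
```

```bash
python3 -m creep '[[[0,-0.37,0.8],0,0.1],[[0,-0.37,1.4],0,0.1],[[0,-0.37,1.4],0,0.1],[[0,-0.37,1.4],0,0.1],[[0,-0.37,1.4],0,0.1]]'
python3 - <<'E'
from h import *
c=cam('wrist');save(c,'w21');W=cloud(c);held(c,W);go((.573,.265,.048,-1.2))
E
```

```text
time_s: 38.0
ee_pos: [0.5738, 0.2655, 0.115]
eef_rot: [-3.14, -0.003, -0.021]
force: [-0.4, 0.2, 0.1]
grip_width: 0.0234
held front end x 0.03320860206121434 (expect .033) abs centre 0.5739010244956856
row [-0.017, 0.016, 1.337] -0.003 n>=1.3
now 38.05 [0.5737 0.2657 0.1149] [-1.7993e+02 -1.6000e-01 -1.2200e+00] q5 [ 0.38  0.58  1.38 -0.    1.17  1.97] w 0.0234
```

View pics/w21.png

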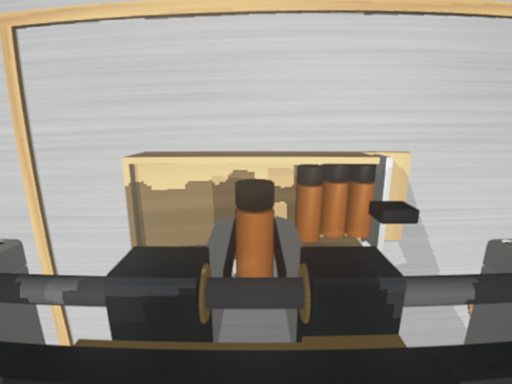

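```bash
python3 -m creep '[[[0,0,0.7],0,0.1],[[0,0,1.1],0,0.1],[[0,0,1.25],0,0.1],[[0,0,1.3],0,0.1],[[0,0,1.3],0,0.1],[[0,0,1.3],0,0.28],[[0,0,1.3],0,0.32],[[0,0,1.3],0,0.32],[[0,0,1.3],0,0.32]]'
python3 -m creep '[[[0,0,-0.3],0,0.32],[[0,0,-0.8],0,0.32],[[0,0,-1.8],0,0.32],[[0,0,-2.8],0,0.4],[[0,0,-3.8],0,0.5],[[0,0,-4.2],0,0.5],[[0,0,-4.2],0,0.5],[[0,0,-4.2],0,0.5]]'
python3 - <<'E'
from h import *
c=cam('wrist');save(c,'w22');W=cloud(c);go((.564,-.3645,.11,10.5))
c=cam('top');save(c,'t22');vials2(c,cloud(c))
E
```

```text
time_s: 38.95
ee_pos: [0.5729, 0.266, 0.0479]
eef_rot: [-3.141, -0.0, -0.021]
force: [0.1, 0.8, -1.0]
grip_width: 0.0299
time_s: 39.75
ee_pos: [0.5725, 0.2658, 0.2577]
eef_rot: [-3.142, -0.0, -0.021]
force: [-0.3, 0.6, -1.2]
grip_width: 0.0469
row [0.097, 12.603, 2.941] -1.46 n>=12.9
now 39.8 [0.5724 0.2657 0.2566] [ 1.7996e+02  9.0000e-02 -1.1800e+00] q5 [ 0.38  0.47  1.22 -0.    1.46  1.97] w 0.047
px [114. 219.] mid [0.5729 0.2891] rect [0.5742 0.2959] [76. 79.] ang -38.2 zmax 0.0324 n 913
px [157. 220.] mid [0.5731 0.1878] rect [0.5736 0.1882] [53. 73.] ang -2.4 zmax 0.0334 n 557
px [398. 225.] mid [ 0.5644 -0.3627] rect [ 0.5647 -0.3647] [25. 67.] ang 9.8 zmax 0.0246 n 297
```

View pics/w22.png

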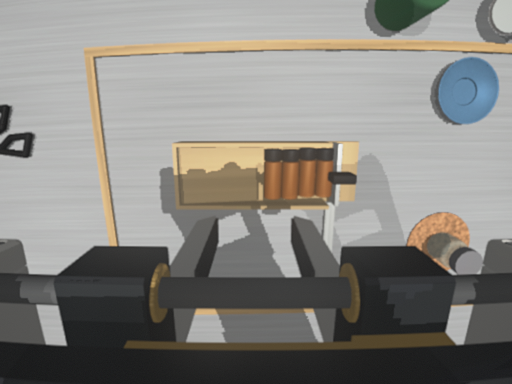

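View pics/t22.png

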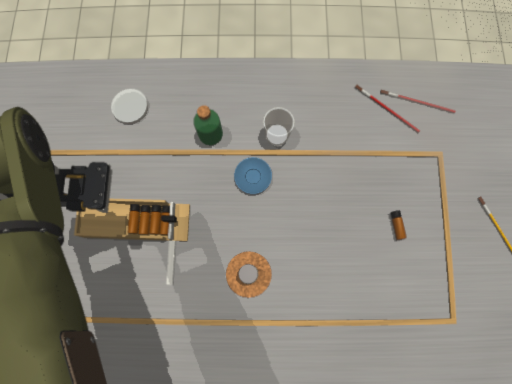

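```bash
python3 -m creep '[[[0.1,12.5,0],-1.46,0.55],[[0.1,12.5,0],-1.46,0.55],[[0.1,12.5,0],-1.46,0.55],[[0.1,12.5,0],-1.46,0.55],[[0.1,12.5,0],-1.46,0.55],[[0.1,12.5,0],-1.46,0.55],[[0.1,12.5,0],-1.46,0.55],[[0.1,12.5,0],-1.46,0.55],[[0.1,12.5,0],-1.46,0.55],[[0.1,12.5,0],-1.46,0.55],[[0.1,12.5,0],-1.46,0.55],[[0.1,12.5,0],-1.46,0.55]]'
python3 -m creep '[[[0,0,0],0,0.55],[[0,0,0],0,0.55],[[0,0,0],0,0.55]]'
python3 - <<'E'
from h import *
go((.564,-.3645,.11,10.5))
E
```

```text
time_s: 41.05
ee_pos: [0.5646, -0.3347, 0.2562]
eef_rot: [-3.14, 0.002, 0.183]
force: [0.6, 0.5, 0.6]
grip_width: 0.0519
time_s: 41.35
ee_pos: [0.5653, -0.3318, 0.2569]
eef_rot: [-3.141, 0.001, 0.184]
force: [-0.3, -1.1, -0.2]
grip_width: 0.0522
row [-0.143, 0.642, 2.937] 0.005 n>=3.0
now 41.35 [ 0.5653 -0.3318  0.2569] [-1.7994e+02  5.0000e-02  1.0540e+01] q5 [-0.59  0.52  1.13  0.    1.48  0.8 ] w 0.0522
```

```bash
python3 -m creep '[[[-0.14,0.64,1],0,0.55],[[-0.14,0.64,2],0,0.55],[[-0.14,0.64,2.93],0,0.55],[[-0.14,0.64,2.93],0,0.55],[[-0.14,0.64,2.93],0,0.55]]'
python3 - <<'E'
from h import *
c=cam('wrist');save(c,'w23');W=cloud(c);vials2(c,W);go((.564,-.3645,.022,10.5))
E
```

```text
time_s: 41.85
ee_pos: [0.5646, -0.3645, 0.1117]
eef_rot: [-3.141, 0.001, 0.185]
force: [0.3, -0.6, 1.3]
grip_width: 0.0515
px [257. 199.] mid [ 0.5643 -0.3659] rect [ 0.5644 -0.3661] [23. 66.] ang 10.1 zmax 0.0236 n 1863
row [-0.027, -0.022, 1.835] 0.008 n>=1.8
now 41.9 [ 0.5653 -0.3652  0.1138] [ 1.7989e+02 -1.1000e-01  1.0570e+01] q5 [-0.63  0.67  1.24  0.    1.23  0.76] w 0.0516
```

View pics/w23.png

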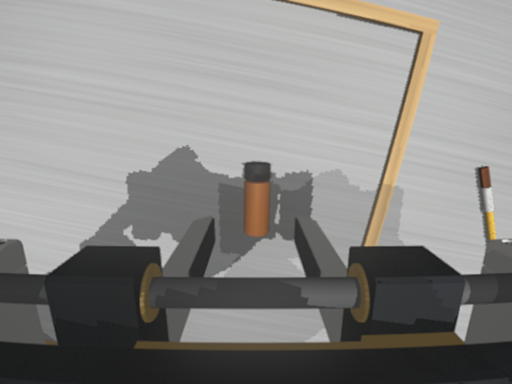

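```bash
python3 -m creep '[[[-0.01,0.02,0.8],0,0.55],[[-0.01,0.02,1.5],0,0.55],[[-0.01,0.02,1.79],0,0.55],[[-0.01,0.02,1.79],0,0.55],[[-0.01,0.02,1.79],0,0.1],[[-0.01,0.02,1.79],0,0.1],[[-0.01,0.02,1.79],0,0.1],[[-0.01,0.02,1.79],0,0.1],[[-0.01,0.02,1.79],0,0.1],[[-0.01,0.02,1.79],0,0.1]]' 25
python3 - <<'E'
from h import *
go((.5735,.289,.19,-1.2))
E
```

```text
time_s: 42.9
ee_pos: [0.5643, -0.3669, 0.0227]
eef_rot: [3.141, -0.001, 0.183]
force: [-1.0, 0.3, 6.6]
grip_width: 0.0232
row [2.575, -12.861, -3.357] 1.463 n>=13.5
now 42.9 [ 0.5643 -0.3669  0.0227] [ 1.7994e+02 -5.0000e-02  1.0500e+01] q5 [-0.63  0.78  1.29  0.    1.07  0.76] w 0.0232
```

```bash
python3 -m creep '[[[0,0,-1],0,0.1],[[0,0,-2],0,0.1],[[0,0,-3.35],0,0.1],[[2.57,-12.86,-3.35],1.46,0.1],[[2.57,-12.86,-3.35],1.46,0.1],[[2.57,-12.86,-3.35],1.46,0.1],[[2.57,-12.86,-3.35],1.46,0.1],[[2.57,-12.86,-3.35],1.46,0.1],[[2.57,-12.86,-3.35],1.46,0.1],[[2.57,-12.86,-3.35],1.46,0.1],[[2.57,-12.86,-3.35],1.46,0.1],[[2.57,-12.86,-3.35],1.46,0.1]]'
python3 - <<'E'
from h import *
go((.5735,.289,.19,-1.2))
E
```

```text
time_s: 44.1
ee_pos: [0.5698, 0.0852, 0.1839]
eef_rot: [-3.142, -0.0, -0.021]
force: [1.0, 0.1, -0.8]
grip_width: 0.0235
row [-0.011, -4.077, -0.121] 0.002 n>=4.1
now 44.1 [0.5698 0.0852 0.1839] [-1.80e+02 -2.00e-02 -1.19e+00] q5 [ 0.08  0.39  1.49 -0.    1.26  1.68] w 0.0235
```

```bash
python3 -m creep '[[[0,-3.8,0],0,0.1],[[0,-3.8,0],0,0.1],[[0,-3.8,0],0,0.1],[[0,-3.8,0],0,0.1],[[0,-3.8,0],0,0.1],[[0,-3.8,0],0,0.1],[[0,-3.8,0],0,0.1]]'
python3 - <<'E'
from h import *
go((.5735,.289,.11,-1.2))
E
```

```text
time_s: 44.8
ee_pos: [0.5742, 0.2722, 0.1836]
eef_rot: [3.141, 0.0, -0.021]
force: [-0.3, 0.4, -0.2]
grip_width: 0.0235
row [-0.021, -0.335, 1.472] -0.003 n>=1.5
now 44.8 [0.5742 0.2722 0.1836] [ 1.7999e+02  1.0000e-02 -1.2300e+00] q5 [ 0.39  0.52  1.3  -0.    1.31  1.98] w 0.0235
```

```bash
python3 -m creep '[[[-0.02,-0.33,0.8],0,0.1],[[-0.02,-0.33,1.4],0,0.1],[[-0.02,-0.33,1.4],0,0.1],[[-0.02,-0.33,1.4],0,0.1],[[-0.02,-0.33,1.4],0,0.1]]'
python3 - <<'E'
from h import *
c=cam('wrist');save(c,'w24');W=cloud(c);held(c,W);go((.5735,.289,.052,-1.2))
E
```

```text
time_s: 45.3
ee_pos: [0.5745, 0.2893, 0.116]
eef_rot: [-3.14, -0.003, -0.021]
force: [0.2, -0.1, -1.0]
grip_width: 0.0235
held front end x 0.03330637027985328 (expect .033) abs centre 0.5746844917898947
row [-0.021, 0.011, 1.277] -0.003 n>=1.3
now 45.35 [0.5744 0.2895 0.1159] [-1.7993e+02 -1.6000e-01 -1.2200e+00] q5 [ 0.41  0.6   1.35 -0.    1.19  2.  ] w 0.0233
```

View pics/w24.png

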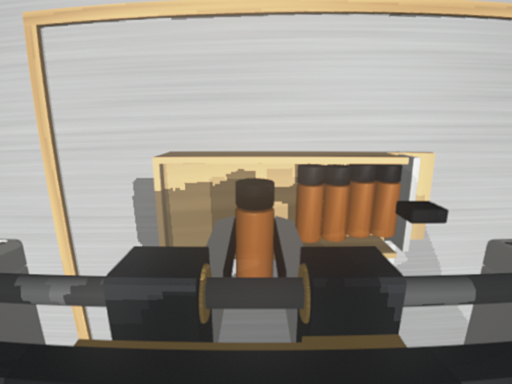

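```bash
python3 -m creep '[[[-0.02,0,0.7],0,0.1],[[-0.02,0,1.05],0,0.1],[[-0.02,0,1.2],0,0.1],[[-0.02,0,1.24],0,0.1],[[-0.02,0,1.24],0,0.1],[[-0.02,0,1.24],0,0.28],[[-0.02,0,1.24],0,0.32],[[-0.02,0,1.24],0,0.32],[[-0.02,0,1.24],0,0.32]]'
python3 -m creep '[[[0,0,-0.3],0,0.32],[[0,0,-0.8],0,0.32],[[0,0,-1.8],0,0.32],[[0,0,-2.8],0,0.4],[[0,0,-3.8],0,0.5],[[0,0,-4.2],0,0.5],[[-1,0.8,-4.2],0,0.5],[[-1.5,1,-4.2],0,0.5],[[-1.5,1,-4.2],0,0.5],[[-1.5,1,-4.2],0,0.5]]'
python3 - <<'E'
from h import *
c=cam('wrist');save(c,'w25');W=cloud(c);np.save('w25.npy',W);go((.5,.0,.3,0))
c=cam('top');save(c,'t25')
E
```

```text
time_s: 46.25
ee_pos: [0.5726, 0.2898, 0.052]
eef_rot: [-3.141, -0.0, -0.021]
force: [0.0, -0.6, 0.7]
grip_width: 0.0301
time_s: 47.25
ee_pos: [0.4965, 0.2413, 0.2634]
eef_rot: [-3.141, -0.002, -0.021]
force: [-0.1, -0.0, -0.0]
grip_width: 0.0472
row [0.16, 4.828, -0.744] -0.148 n>=4.9
now 47.3 [0.497  0.2415 0.263 ] [-1.7995e+02 -1.2000e-01 -1.1800e+00] q5 [0.39 0.28 1.46 0.   1.4  1.98] w 0.0467
```

View pics/w25.png

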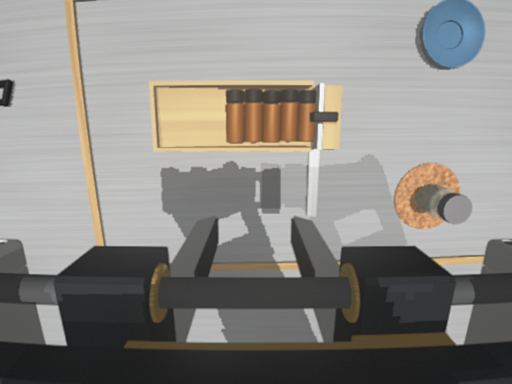

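View pics/t25.png

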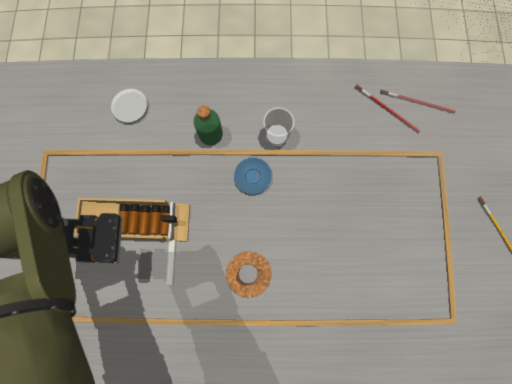

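```bash
python3 -m creep '[[[-1,0,0],0,0.5],[[-2,0,0],0,0.5],[[-2,0,0],0,0.5],[[-2,0,0],0,0.5],[[-2,0,0],0,0.5],[[-2,0,0],0,0.5],[[-2,0,0],0,0.5],[[-2,0,0],0,0.5],[[-2,0,0],0,0.5],[[-2,0,0],0,0.5]]'
python3 - <<'E'
from h import *
c=cam('wrist');save(c,'w26');W=cloud(c);z=W[...,2]
hsv=cv2.cvtColor(c['img'],cv2.COLOR_RGB2HSV)
box=lambda x0,x1,y0,y1:(W[...,0]>x0)&(W[...,0]<x1)&(W[...,1]>y0)&(W[...,1]<y1)
g=box(.54,.61,.13,.185)&(z>.06);P=W[g];print('grip',len(P),P.min(0),P.max(0))
g=box(.5,.64,.145,.163)&(z>.034)&(z<.046);P=W[g];print('gate',len(P),P.min(0),P.max(0))
for y in(.171,.195,.219,.242,.266):
    P=W[box(.53,.615,y-.004,y+.004)];print(y,np.percentile(P[:,2],[50,95]).round(4))
am=box(.536,.607,.14,.33)&((hsv[...,1]>150)|(c['img'].max(-1)<70))
P=W[box(.425,.5,-.06,.03)&(z>.06)];print('jar',P.mean(0),P[:,2].max(), cv2.minEnclosingCircle((P[:,:2]*1000).astype(np.float32))) if len(P) else 0
print(telemetry.get_obs()['time_s'])
E
```

```text
time_s: 48.35
ee_pos: [0.3966, 0.2433, 0.2616]
eef_rot: [-3.142, 0.0, -0.021]
force: [-0.1, -0.4, 0.4]
grip_width: 0.0472
grip 350 [0.56360926 0.14107262 0.06028084] [0.57638611 0.1714241  0.06970636]
gate 298 [0.52782437 0.14616774 0.03402504] [0.60726041 0.16295388 0.04569701]
0.171 [0.031  0.0666]
0.195 [0.0325 0.0345]
0.219 [0.0367 0.0483]
0.242 [0.0409 0.0477]
0.266 [0.0449 0.0483]
jar [ 0.45273304 -0.01627937  0.07100031] 0.07509382138575538 ((452.2073059082031, -19.397329330444336), 20.877269744873047)
48.4
```

View pics/w26.png

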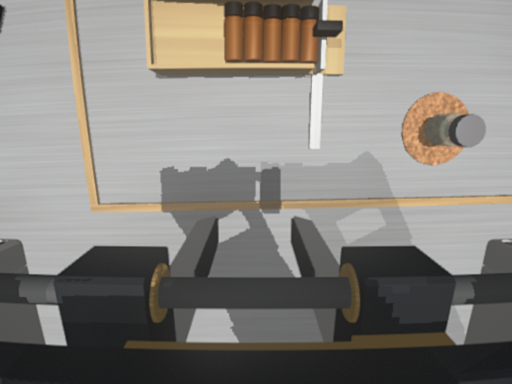

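The gate grip reads x 0.570 against a rack centre of 0.570–0.571. I'll nudge the gate once more, with the fingertips higher, to be sure the earlier 24 N really was the stop.

```bash
python3 - <<'E'
from h import *
go((.53,.153,.25,-1.2),(.53,.153,.078,-1.2),(.55,.153,.078,-1.2))
E
python3 -m creep '[[[2.7,1.74,0],0,0],[[2.7,1.74,0],0,0],[[2.7,1.74,0],0,0],[[2.7,1.74,0],0,0],[[2.7,1.74,0],0,0],[[2.7,1.74,0],0,0],[[2.7,1.74,1],0,0],[[2.7,1.74,2],0,0],[[2.7,1.74,3],0,0],[[2.7,1.74,3.65],0,0],[[2.7,1.74,3.65],0,0],[[2.7,1.74,3.65],0,0]]' 25
python3 - <<'E'
from h import *
go((.553,.153,.078,-1.2)); 
E
```

```text
row [2.707, 1.751, 0.232] 0.002 n>=3.2
row [2.707, 1.75, 3.672] 0.002 n>=4.9
row [3.107, 1.742, 3.672] 0.002 n>=5.1
now 48.4 [0.3965 0.2433 0.2616] [180.     0.    -1.18] q5 [0.47 0.08 1.7  0.   1.37 2.06] w 0.0475
time_s: 49.6
ee_pos: [0.5296, 0.1545, 0.0806]
eef_rot: [-3.141, -0.001, -0.019]
force: [-0.8, 0.2, 0.9]
grip_width: 0.0004
row [0.469, 0.021, 0.053] 0.011 n>=0.5
now 49.6 [0.5296 0.1545 0.0806] [-1.7998e+02 -6.0000e-02 -1.1100e+00] q5 [0.22 0.46 1.66 0.   1.02 1.81] w 0.0004
```

```bash
python3 -m creep '[[[0.2,0,0.02],0,0],[[0.4,0,0.02],0,0],[[0.47,0,0.02],0,0],[[0.49,0,0.02],0,0],[[0.49,0,0.02],0,0]]'
python3 -m creep '[[[0.01,0,0],0,0],[[0.02,0,0],0,0],[[0.02,0,0],0,0]]'
python3 -m creep '[[[0.01,0,0],0,0],[[0.02,0,0],0,0],[[0.02,0,0],0,0]]'
```

```text
time_s: 50.1
ee_pos: [0.5543, 0.153, 0.0782]
eef_rot: [-3.142, -0.0, -0.021]
force: [-0.2, 0.6, -0.6]
grip_width: 0.0007
time_s: 50.4
ee_pos: [0.5551, 0.153, 0.0782]
eef_rot: [3.142, -0.0, -0.021]
force: [0.3, -0.6, 0.5]
grip_width: 0.0005
time_s: 50.7
ee_pos: [0.5555, 0.1531, 0.0781]
eef_rot: [3.141, 0.002, -0.02]
force: [-5.7, -0.5, 4.7]
grip_width: 0.0006
```

```bash
python3 -m creep '[[[0.01,0,0],0,0],[[0.02,0,0],0,0],[[0.02,0,0],0,0]]'
python3 -m creep '[[[-0.4,0,0],0,0],[[-0.6,0,0],0,0],[[-0.6,0,-1],0,0],[[-0.6,0,-2],0,0],[[-0.6,0,-3],0,0],[[-1.6,0,-4],0,0],[[-2.6,0,-4],0,0],[[-2.6,0,-4],0,0],[[-2.6,0,-4],0,0],[[-2.6,0,-4],0,0]]'
python3 - <<'E'
from h import *
c=cam('wrist');save(c,'w27');c=cam('top');save(c,'t27');c=cam('scene');save(c,'s27');go((0,0,0,0))
E
```

```text
time_s: 51.0
ee_pos: [0.5557, 0.1531, 0.0781]
eef_rot: [3.141, 0.004, -0.02]
force: [-12.5, -0.4, 7.9]
grip_width: 0.0001
time_s: 52.0
ee_pos: [0.4276, 0.1557, 0.2782]
eef_rot: [-3.141, -0.001, -0.02]
force: [0.3, 0.6, 0.2]
grip_width: 0.0003
row [-8.483, 3.288, 5.56] -0.15 n>=10.7
now 52.15 [0.4278 0.1556 0.2775] [ 1.7998e+02  6.0000e-02 -1.2000e+00] q5 [ 0.27  0.05  1.69 -0.    1.4   1.86] w 0.0005
```

View pics/w27.png

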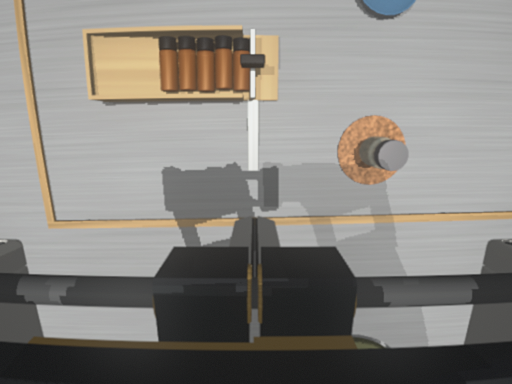

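View pics/t27.png

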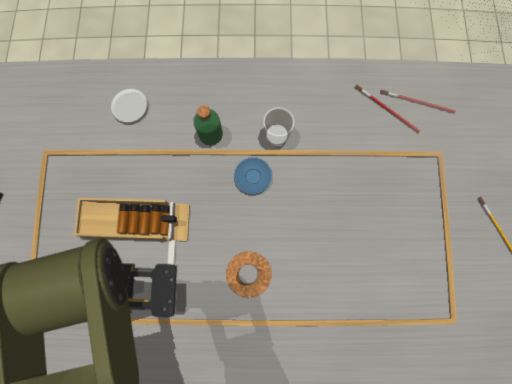

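The second nudge stopped firmly at the same place, so the gate is on its stop. All five vials lie side by side behind it, the jar stands on the mat, and the dish, bottle and cup haven't moved. I'm handing in.

```bash
python3 -c "
from station import ctrl
print(ctrl.hand_in())"
```

```text
the job is handed in; nothing more can be done
None
```

The job is done and handed in at about 52 s, well inside the 210 s limit; hand-in gave no verdict.

I stood the jar on the mat, slid the gate shut, then laid the five vials (only five were present) crosswise in the rack one by one. None rolled away, and the grip never slipped noticeably.

**Last checks:**
- **Jar:** it is upright within about 2 mm of the mat's centre.
- **Gate:** after the vials were in, I pressed the gate again. It stopped hard (12.5 N against about 1.5 N to slide) within 0.5 mm of where the first push stopped, which was at 24 N. The grip reads 0.570 m in x, and my estimates of the rack's centre were 0.570 to 0.571 m, so the images alone left about 1 mm of doubt. I took the hard stop as the proof.
- **Vials:** all five lie side by side in one layer behind the gate. They looked the same in the pictures before and after that last push.
- **Dish, bottle and cup:** the final top view shows them where they started.

No check failed. The largest force I read was 24 N, and the arm was clear of everything at hand-in.

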